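Load the vacuum bed and open its valve

ROBOT

A 6-joint arm with a two-finger parallel gripper is mounted at the origin on the work surface. World frame = base frame: x ahead of the robot, y to its left, z up, the work surface at z = 0. Lengths are in m, angles in degrees, forces in N, time in s.
With the tool pointing down it reaches from about 0.4 to 0.825 m from the base axis. Payload 7 kg.
Tool frame: the origin (TCP) lies midway between the tips of the shut fingers; the grasp point (between the pads) lies 19 mm behind it; z points along the fingers, y is the line along which they close (so a half turn about z gives the same grasp; the last joint's range is limited). The gripper opens to 88 mm and grips with 3 to 60 N. Pads are 19 mm wide; open, the fingers measure 130 mm over their backs; the gripper's body (78 mm by 193 mm) begins 47 mm behind the grasp point.
Start: joints at [90.017, 20.546, 0.682, 0, -70.136, -16.507], TCP at [0.192, 0.647, 0.227] pointing down, gripper open.
Joint ranges: [-176.03, 176.03], [-82.01, 121.73], [-58.28, 71.71], [-173.87, 95.51], [-174.79, -0.11], [-173.66, 173.66]. Speed limits (degrees/s): [136.94, 136.94, 172.46, 180, 180, 180].

INTERFACE

Orientations are given as [roll, pitch, yaw] about the fixed x, y, z axes, in that order (R = Rz(yaw) Ry(pitch) Rx(roll)).
In Python, from plant import telemetry, viewer, workorder gives the robot as it stands. The module is installed in compiled form; this text tells all that it offers.
- The arm moves only by the tool carry_out, never from a script. Its argument "rows" is a list of rows, each a list of 6 numbers: the shift along the tool's x, y, z in m, then the turn, a rotation vector about the tool's x, y, z in rad. In form: [[tx, ty, tz, ax, ay, az], ...]. A call has 1 to 8 rows; each row is the pose to reach, as a shift and turn from the pose commanded when the call began, along the tool's axes at that moment; what a row does not reach only later rows make up. A row lasts 1/8 s, in which the tool goes at most 62.5 mm and 10.7 degrees, less where a joint would pass 70% of its speed; a pose out of reach is approached as far as the arm can. A call with a gripper value outside its range is refused whole. "grip" is the gripper's target within -1 to 1 (fully open at 1, half-way at 0, shut at -1), set as the call begins (left out, the last holds). The fingers move at their own pace and stop on an object; the grip force is fixed at half the most. Time passes only in rows, so rows that repeat a pose let the fingers close. It gives the time, the measured TCP pose, the force, the opening and the grip force at its end, in the units of the state.
- telemetry.get_obs(): the state, without advancing time (a new reading comes with each control period).
- viewer.snapshot(name): name is "scene" or "side" or "wrist"; returns the picture (420x560x3 uint8, red, green, blue); there is no depth.
- viewer.camera_info(name): a dict with "intrinsics" (3x3 intrinsics, pixels), "extrinsics" (4x4, takes a point from camera to world coordinates); the wrist camera has in their place "tool_from_camera" (4x4, takes a point from camera to tool coordinates, whose origin is the TCP and whose axes are the flange's). Camera axes: x right, y down, z forward; pixel columns grow to the right and rows downward; lengths in m; the calibration is good to about 2 mm. The wrist camera is an equidistant fisheye: a pixel r from the principal point sees the ray r / f radians off the axis. A picture is of the moment at which its call begins: read the wrist's pose just before it. camera_info takes no time and is no camera call.
- workorder.close_job(): hands the job in; it is judged then, once.
The state is a dict: "clock": time; "joint_pos": joint angles; "qvel": joint speeds; "tau": joint torques, N m; "tool_pos": TCP position; "orientation": TCP orientation; "force": force on the tool from outside, world axes, zero at the start; "moment": the same for the moment, N m; "opening": finger opening in m; "gripper_force": force on a finger pad.
Only numpy, scipy, OpenCV 4.12 (cv2) and the standard library are available. Lean on these libraries where they do the work, as an engineer would, in place of code of your own. Each camera call takes 0.05 s, during which the arm holds its last target. There are 200 camera calls.

TASK

Put the orange sanding block away in the blue tray and lay every wooden blank on the flat metal vacuum bed, turned over so that its dark walnut face is up and its white back is down, each one flat and wholly on the bed. Then switch the pump on by swinging the green lever right over, and after that open the red handwheel valve fully, counterclockwise to its stop. Leave the bottle, tape measure and screwdriver alone.

Things in the scene. Friction and masses are not known exactly. Their poses are not given: they have to be found in the camera images.
- bed: fixed bare-metal vacuum hold-down bed with a black seal line round its edge, a flat slab 300 (its x) x 190 (its y) x 18 mm high on the bench; origin at the centre of its underside, z up
- tray: fixed blue open-topped tool tray, outside 120 (its x) x 160 (its y) x 35 mm high, walls and floor 5 mm; origin at the centre of its underside
- sander: loose sanding block, orange plastic on a cork sole, 100 (its x) x 50 (its y) x 36 mm (its z), 0.12 kg; origin at the centre of its cork underside; it starts lying on the bed
- handwheel_grip (a point): grip point of the red handwheel on top of the brass globe valve: on the vertical turning axis, 28 mm above the plane of the rim, about 0.17 m above the bench when shut. A raised bar 80 long (the point's x) x 18 wide (its y), square-sided, crosses the wheel; its top is 12 mm above this point and its lower part 24 mm below; the rim (110 mm across, 12 mm thick) lies below the bar, its top 22 mm below this point. The point turns and rises with the wheel
- handwheel (a joint): turn of the red handwheel in rad: 0 shut, 5.6 fully open against its stop; opens counterclockwise seen from above (positive about up) and then rises 4.8 mm per rad, 27 mm in all; friction about 0.15 N m plus 0.05 N m per rad/s, stays where it is left
- pump_lever (a joint): green pump switch lever, rad: 0 off (leaning to the front, its base's -x), 1.0 on (swung over to its base's +x); stays where it is left
- pump_lever_tip (a point): tip of the green pump lever (a ball 26 mm across on a thin rod, pivoted 80 mm away, 22 mm above the bench on a grey block 70 x 50 x 25 mm high); the lever starts 0.5 rad short of upright, with the tip 92 mm above the bench, and ends 0.5 rad beyond; it swings in the vertical plane of the point x axis, moving along the horizontal part of +x when switched on (about 77 mm of travel); it takes about 1 N
- glue: bystander: white glue bottle, 60 mm across, 170 mm high; origin at the centre of its underside
- tape: bystander: yellow tape measure 70 x 40 x 65 mm high; origin at the centre of its underside
- driver: bystander: screwdriver lying on the bench
- blank0: loose wooden blank (may be absent), a block 110 (its x) x 56 (its y) x 32 mm (its z), 0.14 kg; origin at its centre. The good face, dark walnut with a brass inlay line, is on its -z side; the +z side is the white laminate back. Starts on the bench with the back up; at the end its z must point down
- blank0_end_a (a point): middle of the +x end of blank0, 55 mm from its centre
- blank0_end_b (a point): middle of the -x end of blank0, 55 mm from its centre
- blank1: loose wooden blank (may be absent), a block 110 (its x) x 56 (its y) x 32 mm (its z), 0.14 kg; origin at its centre. The good face, dark walnut with a brass inlay line, is on its -z side; the +z side is the white laminate back. Starts on the bench with the back up; at the end its z must point down
- blank1_end_a (a point): middle of the +x end of blank1, 55 mm from its centre
- blank1_end_b (a point): middle of the -x end of blank1, 55 mm from its centre
- blank2: loose wooden blank (may be absent), a block 110 (its x) x 56 (its y) x 32 mm (its z), 0.14 kg; origin at its centre. The good face, dark walnut with a brass inlay line, is on its -z side; the +z side is the white laminate back. Starts on the bench with the back up; at the end its z must point down
- blank2_end_a (a point): middle of the +x end of blank2, 55 mm from its centre
- blank2_end_b (a point): middle of the -x end of blank2, 55 mm from its centre
Things that resemble listed ones, but are neither listed nor needed, are in the scene too. What is shaped like the blank2 but pink is not meant.

How it is judged:
By the outcome, as a careful person would: the job done as asked, in the order asked, and still so for the second after the job is handed in, with the robot touching nothing.
Of blank0, blank1, blank2 only 2 to 3 are there at a start; the rules pass over those that are not, and their reading is None.
At some moment in a run one of blank0, blank1, blank2, sander may be knocked a few centimetres aside while the robot is not near it.
Once in a run the grip may slacken for a moment while it holds something.
It also fails if it takes over 210 s, if anything falls off the work surface, if the arm or the gripper's body presses on something with over 40 N, if the wrist force passes 120 N, or if a joint passes its speed limit or range.

## Working session

There is one attempt and no reset: what is moved stays moved. The work goes in short steps, Python scripts to look and compute and a tool call to move; the robot and the scene stay as the last step left them, time stands still between calls to the robot, and variables do not carry over. Pictures are saved under pics/ and viewed, at most 14 in all, crops included, and the job is handed in when it is done.

Besides the shell and the picture viewer there is one more tool, called after ">>>" as name([rows], argument=value, ...), one row to a line, values as JSON. carry_out: Moves the arm, as the interface text tells. Its arguments: {"type":"object","properties":{"rows":{"type":"array"},"grip":{"type":"number"}},"required":["rows"]}

```bash
mkdir -p pics
cat > h.py <<'E'
import numpy as np, cv2
from scipy.spatial.transform import Rotation as R
from plant import telemetry, viewer, workorder
def obs(): return telemetry.get_obs()
def snap(n,name):
    p=viewer.snapshot(n); cv2.imwrite(f'pics/{name}.png',cv2.cvtColor(p,cv2.COLOR_RGB2BGR)); return p
E
python3 - <<'E'
from h import *
o=obs(); print(o)
a=snap('scene','s0'); b=snap('side','d0'); c=snap('wrist','w0')
for n in('scene','side','wrist'): print(n,viewer.camera_info(n))
np.savez('c0.npz',scene=a,side=b,wrist=c)
E
```

```text
{'clock': 0.0, 'joint_pos': array([ 9.00165364e+01,  2.05893426e+01,  6.33875803e-01, -1.93618416e-02,
       -7.01358640e+01, -1.65073742e+01]), 'qvel': array([-0.07528791, -0.06302155, -0.00606443, -0.09470604,  0.12291664,
       -0.05796022]), 'tau': array([-1.24635430e-03, -5.82716024e+01,  2.93052703e+01,  6.99711710e+00,
        6.86164465e-03, -1.74298307e-04]), 'tool_pos': array([0.19149318, 0.64675837, 0.22564947]), 'orientation': array([ 1.79907261e+02, -8.50170083e-03, -1.64974244e+01]), 'force': array([ 0.57258032, -0.1741259 ,  0.97585965]), 'moment': array([-0.01148578,  0.00782984,  0.01002793]), 'gripper_force': 0.0, 'opening': 0.08766603395461389}
scene {'intrinsics': array([[454.67915468,   0.        , 277.06894868],
       [  0.        , 454.67915468, 216.63614548],
       [  0.        ,   0.        ,   1.        ]]), 'extrinsics': array([[ 0.53276801,  0.63696928, -0.557161  ,  1.31596311],
       [ 0.84624456, -0.40514497,  0.3460169 , -0.42599541],
       [-0.00532884, -0.6558412 , -0.75488007,  1.15227775],
       [ 0.        ,  0.        ,  0.        ,  1.   
[... 282 characters left out ...]
0.45506784,  0.67620057, -0.8442551 ],
       [ 0.01935249, -0.83707237, -0.54674979,  0.84115503],
       [ 0.        ,  0.        ,  0.        ,  1.        ]])}
wrist {'intrinsics': array([[325.1922621 ,   0.        , 278.1835364 ],
       [  0.        , 325.1922621 , 213.26331972],
       [  0.        ,   0.        ,   1.        ]]), 'tool_from_camera': array([[ 1.15415531e-04, -9.59589987e-01, -2.81401924e-01,
         7.53880851e-02],
       [ 9.99999975e-01,  1.64269722e-04, -1.50020482e-04,
        -4.78584748e-04],
       [ 1.90183968e-04, -2.81401900e-01,  9.59589983e-01,
        -1.58217278e-01],
       [ 0.00000000e+00,  0.00000000e+00,  0.00000000e+00,
         1.00000000e+00]])}
```

View pics/s0.png

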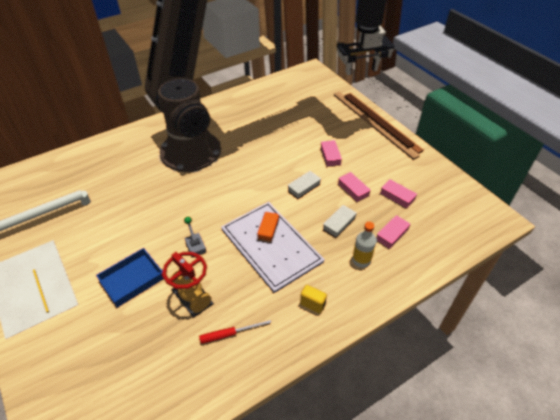

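View pics/d0.png

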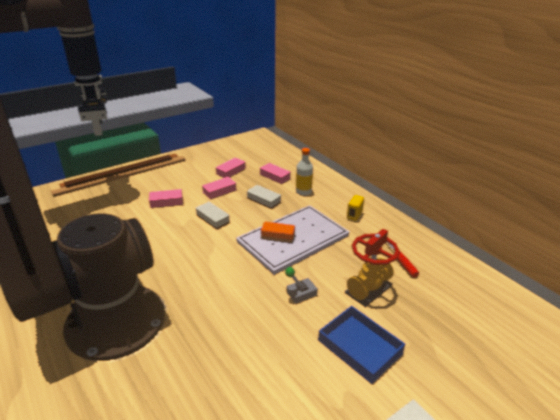

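Scene view: two white-backed blanks, at (304,184) and (339,221). The pink blocks at (330,153), (353,187), (397,193) and (393,231) are decoys. The sander is on the bed at (268,226), the tray at (130,277), the lever ball at (188,220) and the wheel at (185,270). The side view agrees. I'll check this in an enlarged crop.

```bash
cat >> h.py <<'E'
def ray(n,uv):
    ci=viewer.camera_info(n); T=ci['extrinsics']; K=ci['intrinsics']
    uv=np.atleast_2d(uv).astype(float); d=np.c_[uv,np.ones(len(uv))]@np.linalg.inv(K).T@T[:3,:3].T
    return T[:3,3],d
def plane(n,uv,z):
    c,d=ray(n,uv); return c+d*((z-c[2])/d[:,2])[:,None]
def tri(uv1,uv2):
    c1,d1=ray('scene',uv1); c2,d2=ray('side',uv2); d1=d1[0]/np.linalg.norm(d1); d2=d2[0]/np.linalg.norm(d2)
    s=np.linalg.lstsq(np.c_[d1,-d2],c2-c1,rcond=None)[0]; p=c1+s[0]*d1; q=c2+s[1]*d2
    return (p+q)/2,np.linalg.norm(p-q)
def wplane(uv,z,o):
    ci=viewer.camera_info('wrist'); K=ci['intrinsics']; T=ci['tool_from_camera']
    uv=np.atleast_2d(uv).astype(float); q=(uv-K[:2,2])/K[0,0]; th=np.linalg.norm(q,axis=1)
    d=np.c_[q*np.where(th>1e-9,np.sin(th)/np.maximum(th,1e-9),1)[:,None],np.cos(th)]
    W=R.from_euler('xyz',o['orientation'],degrees=True).as_matrix()
    c=W@T[:3,3]+o['tool_pos']; d=d@T[:3,:3].T@W.T
    return c+d*((z-c[2])/d[:,2])[:,None]
def blobs(p,lo,hi,amin=30):
    h=cv2.cvtColor(p,cv2.COLOR_RGB2HSV); m=cv2.inRange(h,np.array(lo),np.array(hi))
    n,l,s,c=cv2.connectedComponentsWithStats(m)
    return [(s[i],c[i],l==i) for i in range(1,n) if s[i][4]>=amin]
def rect(P):
    r=cv2.minAreaRect((P[:,:2]*1000).astype(np.float32)); (cx,cy),(w,h),a=r
    if w<h: w,h,a=h,w,a+90
    return np.round([cx,cy,w,h,(a+90)%180-90],1)
E
python3 - <<'E'
from h import *
d=np.load('c0.npz')
s=d['scene']; cv2.imwrite('pics/c1.png',cv2.cvtColor(cv2.resize(s[140:320,90:350],None,fx=3,fy=3,interpolation=2),cv2.COLOR_RGB2BGR))
for n in('scene','side'):
  p=d[n]
  for nm,lo,hi,z in(('orange',(5,180,120),(14,255,255),.036),('green',(50,100,40),(90,255,255),.092),('blue',(105,150,60),(125,255,255),.035),('yellow',(22,170,150),(32,255,255),.065),('red',(0,180,100),(4,255,255),.16),('white',(0,0,120),(179,60,255),.032)):
    for st,c,m in blobs(p,lo,hi):
      ys,xs=np.nonzero(m); P=plane(n,np.c_[xs,ys],z)
      print(n,nm,st[:5],np.round(c,1),rect(P))
E
```

```text
scene orange [258 213  20  25 339] [268.1 225. ] [505.3  43.5  99.7  45.7 -46.4]
scene orange [365 222   9   8  61] [369.  225.7] [681.5 313.4  30.5  25.4 -39.4]
scene green [ 418   85  125  118 6617] [478.8 139.6] [5.888e+02 8.745e+02 5.692e+02 3.331e+02 2.000e-01]
scene blue [ 93   0  26  18 367] [105.5   7.5] [-1293.4   108.1   227.6   120.3   -10.4]
scene blue [ 400    0  160   62 5015] [496.3  18.7] [-137.4 1729.5  798.3  685.1   35.7]
scene blue [413  62  35  23  43] [429.8  72.7] [1.352e+02 1.118e+03 2.127e+02 8.900e+00 4.000e-01]
scene blue [543 146  17  11  30] [551.6 150.7] [ 763.1 1117.1   67.3    9.5   -1.6]
scene blue [  99  250   62   53 1555] [129.7 277.1] [ 450.9 -400.4  152.2  118.2  -82.4]
scene yellow [302 285  24  19 260] [313.4 293.9] [806.3   6.8  64.9  36.6  29.2]
scene red [163 252  43  37 484] [183.8 269.7] [ 607.8 -275.2  112.   109.3  -26.9]
scene red [200 328  36  15 279] [216.9 335.1] [ 821.2 -286.9   82.8   20.8   73.2]
scene white [ 396   22  164  117 5526] [486.5  76. ] [ 2.6290e+02  1.3511e+03  9.3740e+02  2.9660e+02 -5.0000e-01]
scene white [379  26 
[... 3372 characters left out ...]
3.9 165.8] [844.7 338.6  75.2  57.8  28.6]
side white [248 186  32  16 280] [263.6 193.5] [598.9 255.7 110.6  59.  -73.1]
side white [197 202  31  21 341] [212. 212.] [397.1 253.9 111.9  57.5 -81. ]
side white [ 237  206  112   65 3120] [293.5 238.2] [542.4   6.6 299.1 189.4   3.4]
side white [298 279  19  17  97] [307.8 286.4] [ 434.1 -189.    54.2   44.1   -9.9]
side white [288 283   8   7  31] [291.5 286.2] [ 410.7 -172.2   23.4   15.5   -9.1]
side white [319 308  29  23  33] [332. 320.] [ 426.5 -318.3  102.2    2.5    8. ]
side white [378 324  27  20  32] [391.4 334. ] [ 507.2 -427.4   74.2    2.8  -82.5]
side white [388 400  46  20 481] [411.2 412.8] [ 394.7 -579.5   87.5   40.   -34.7]
```

View pics/c1.png

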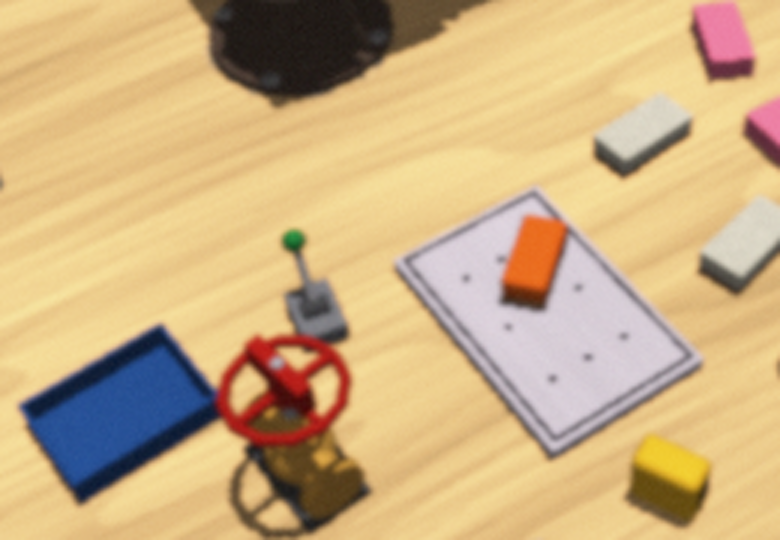

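View pics/w0.png

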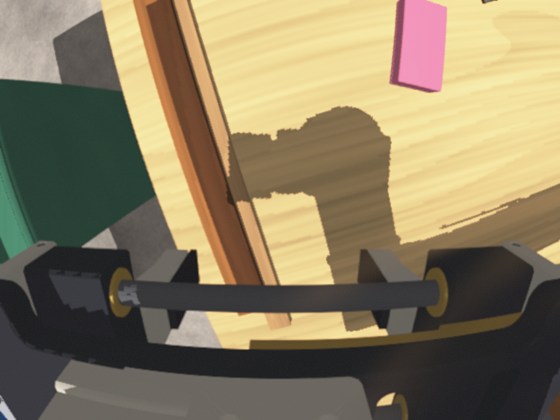

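The enlarged crop confirms two white-backed blanks (crop 642,132 and 745,243), the sander on the bed and the lever leaning away from the bed. The bar lies across the wheel. Next I'll work out proper positions.

Run:
```python
from h import *
d=np.load('c0.npz')
print('glue cap',tri((369,225.7),(305.2,149.9)))
g=[c for st,c,m in blobs(d['scene'],(45,80,30),(95,255,255),15) if 180<c[0]<196]; print(g)
print('ball',tri(g[0] if g else (188,220),(289.4,270.4)))
def m(n,lo,hi,z,box,nm):
  for st,c,k in blobs(d[n],lo,hi,60):
    if box[0]<c[0]<box[2] and box[1]<c[1]<box[3]:
      ys,xs=np.nonzero(k); print(nm,n,np.round(c),rect(plane(n,np.c_[xs,ys],z)))
B=(90,140,430,310)
m('scene',(0,0,120),(179,60,255),.018,B,'bed/white'); m('side',(0,0,120),(179,60,255),.018,(180,150,380,300),'bed')
m('scene',(5,180,120),(14,255,255),.054,B,'sander'); m('side',(5,180,120),(14,255,255),.054,(200,150,300,300),'sander')
m('scene',(160,90,150),(175,255,255),.032,B,'pink'); m('side',(160,90,150),(175,255,255),.032,(100,100,320,300),'pink')
m('scene',(0,180,60),(6,255,255),.142,B,'wheel');m('side',(0,180,60),(6,255,255),.142,(330,200,420,300),'wheel')
print('barends', plane('scene',np.array([(260,347),(297,391)])/3.+[90,140],.182))
```

```text
glue cap (array([0.75521826, 0.2280787 , 0.16714108]), np.float64(0.003582050026733296))
[array([187.4375, 219.5625])]
ball (array([ 0.39698608, -0.17784995,  0.09563525]), np.float64(0.004366058575632618))
bed/white scene [304. 182.] [392.2 261.4 114.   59.3 -80.8]
bed/white scene [272. 248.] [560.3  18.6 303.9 193.4   3.5]
bed/white scene [340. 219.] [596.  264.2 113.5  58.7 -73.1]
bed/white scene [195. 241.] [ 409.8 -182.   103.1   47.8   -5.5]
bed/white scene [367. 241.] [711.6 279.6  62.8  51.4  50.8]
bed side [304. 166.] [861.2 359.1  76.5  58.8  28.6]
bed side [264. 194.] [611.1 274.8 112.5  60.  -73.1]
bed side [212. 212.] [405.9 272.9 113.8  58.5 -81. ]
bed side [294. 238.] [553.7  21.3 304.3 192.6   3.4]
bed side [308. 286.] [ 443.5 -177.6   55.1   44.9   -9.9]
sander scene [268. 225.] [518.3  36.   98.1  44.9 -46.4]
sander scene [369. 226.] [691.7 301.5  30.   25.  -39.4]
sander side [277. 229.] [506.5  34.3  94.3  60.6 -41.3]
pink scene [330. 151.] [319.7 429.7 107.3  53.6 -23.5]
pink scene [354. 184.] [506.4 392.2 107.1  54.8   1.2]
pink scene [399. 191.] [615.3 501.9 105.3  54.8  16.2]
pink scene [393. 230.] [732.9 372.2 108.   56.2 -76.1]
pink side [230. 165.] [606.  503.7 107.3  55.4  15. ]
pink side [275. 170.] [725.9 371.8 106.4  54.4 -75.9]
pink side [219. 184.] [499.7 400.2 111.   64.5   2.4]
pink side [165. 195.] [312.7 432.7 101.1  54.3 -22.6]
wheel scene [184. 270.] [ 595.6 -272.3  116.8  111.4  -29.6]
wheel side [384. 252.] [ 587.2 -294.2  181.8  117.4   70.3]
barends [[ 0.57312962 -0.27701537  0.182     ]
 [ 0.63301228 -0.26929408  0.182     ]]
```

```bash
cat >> h.py <<'E'
def plan(p,e,p0=None,e0=None):
    """print shift/turn from pose (p0,e0) (default measured) to p,e; returns rows needed"""
    o=obs(); p0=o['tool_pos'] if p0 is None else np.array(p0); e0=o['orientation'] if e0 is None else e0
    A=R.from_euler('xyz',e0,degrees=True); B=R.from_euler('xyz',e,degrees=True)
    s=A.inv().apply(np.array(p)-p0); r=(A.inv()*B).as_rotvec()
    n=max(np.linalg.norm(s)/.0625,np.degrees(np.linalg.norm(r))/10.7)
    print('row',np.round(np.r_[s,r],3).tolist(),'n=%.1f'%n)
E
python3 -c "
from h import *
plan([.512,.035,.2],[180,0,-46])"
```

```text
row [0.481, 0.496, 0.027, 0.001, -0.0, 0.515] n=11.1
```

>>> carry_out([
  [0.24,0.248,0.014,0,0,0],
  [0.24,0.248,0.014,0,0,0],
  [0.24,0.248,0.014,0,0,0],
  [0.24,0.248,0.014,0,0,0],
  [0.24,0.248,0.014,0,0,0],
  [0.24,0.248,0.014,0,0,0],
], grip=1)

```text
clock: 0.9
tool_pos: [0.3519, 0.3385, 0.2126]
orientation: [180.0, 0.0, -16.6]
force: [0.4, 1.0, 0.4]
opening: 0.0874
gripper_force: 0.0
```

>>> carry_out([
  [0.24,0.248,0.014,0,0,0.515],
  [0.24,0.248,0.014,0,0,0.515],
  [0.24,0.248,0.014,0,0,0.515],
  [0.24,0.248,0.014,0,0,0.515],
  [0.24,0.248,0.014,0,0,0.515],
  [0.24,0.248,0.014,0,0,0.515],
  [0.24,0.248,0.014,0,0,0.515],
])

```text
clock: 1.78
tool_pos: [0.5114, 0.0333, 0.1979]
orientation: [179.9, 0.0, -46.2]
force: [0.0, 0.2, -0.1]
opening: 0.0876
gripper_force: 0.0
```

Run:
```python
from h import *
o=obs(); p=snap('wrist','w1'); print(o['tool_pos'],o['orientation'],o['joint_pos'])
for st,c,k in blobs(p,(5,150,100),(14,255,255),300):
  ys,xs=np.nonzero(k); r=rect(wplane(np.c_[xs,ys],.054,o)); print(st,np.round(c),r)
```

```text
[0.51141702 0.03329523 0.1979434 ] [ 1.79930826e+02  2.15394341e-02 -4.62067107e+01] [ 2.57033221e+01  6.48648487e+00 -2.19231763e+01  1.14135837e-03
 -6.16627821e+01  1.80894378e+01]
[ 249  154   51   98 4794] [274. 202.] [510.9  39.1  97.1  47.5 -46.2]
```

View pics/w1.png

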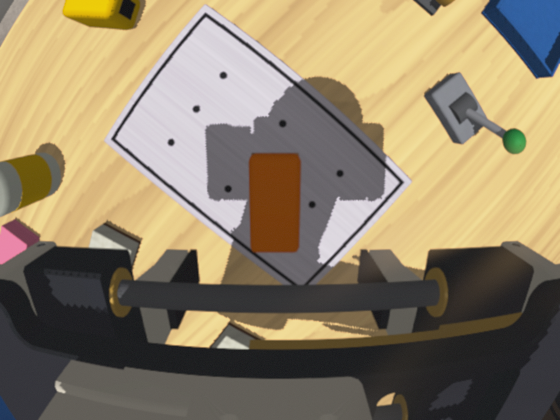

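The wrist view shows the sander at (274,202), aligned with the tool. It measures 97x47 mm at (0.511, 0.039), which agrees with the scene estimate. Blue tray and lever are at upper right. Now I'll grasp it.

>>> carry_out([
  [-0.0045,-0.0035,0.13,0,0,0],
  [-0.0045,-0.0035,0.13,0,0,0],
  [-0.0045,-0.0035,0.13,0,0,0],
  [-0.0045,-0.0035,0.17,0,0,0],
  [-0.0045,-0.0035,0.17,0,0,0],
  [-0.0045,-0.0035,0.17,0,0,0],
])

```text
clock: 2.58
tool_pos: [0.5119, 0.0419, 0.0309]
orientation: [-179.9, -0.1, -45.9]
force: [-0.4, 0.4, 0.1]
opening: 0.0878
gripper_force: 0.0
```

>>> carry_out([
  [0,0,0,0,0,0],
  [0,0,0,0,0,0],
  [0,0,0,0,0,0],
  [0,0,0,0,0,0],
  [0,0,0,0,0,0],
], grip=-1)

```text
clock: 3.2
tool_pos: [0.5104, 0.0409, 0.0287]
orientation: [180.0, 0.0, -46.0]
force: [-1.2, 0.3, 2.2]
opening: 0.0498
gripper_force: 30.0
```

>>> carry_out([
  [0,0,-0.05,0,0,0],
  [0,0,-0.1,0,0,0],
  [0,0,-0.15,0,0,0],
  [0,0,-0.15,0,0,0],
])

```text
clock: 3.7
tool_pos: [0.5127, 0.0418, 0.1826]
orientation: [-179.6, -0.2, -46.0]
force: [0.5, -0.2, -1.9]
opening: 0.0496
gripper_force: 30.0
```

Run:
```python
from h import *
o=obs(); p=snap('wrist','w2')
d=np.load('c0.npz')
# tray interior floor in both fixed views: top rim outline hull, z=.035
for n in('scene','side'):
  for st,c,k in blobs(d[n],(100,100,30),(130,255,255),800):
    if st[1]>200:
      ys,xs=np.nonzero(k); print(n,rect(plane(n,np.c_[xs,ys],.035)),rect(plane(n,np.c_[xs,ys],.02)))
for st,c,k in blobs(p,(100,100,30),(130,255,255),800):
  ys,xs=np.nonzero(k); print('w',st,rect(wplane(np.c_[xs,ys],.035,o)))
plan([.441,-.405,.2],[180,0,-82])
```

```text
scene [ 455.7 -399.1  155.3  131.1  -82.3] [ 444.1 -398.7  157.3  132.9  -82.3]
side [ 438.8 -401.2  155.2  116.4  -81.7] [ 449.  -392.9  158.1  118.5  -81.7]
w [ 495    0   65   76 3008] [ 431.9 -320.4  128.1   96.    61.7]
row [0.272, 0.361, -0.021, -0.004, 0.0, 0.628] n=7.2
```

>>> carry_out([
  [0.27,0.356,-0.035,0,0,0.628],
  [0.27,0.356,-0.035,0,0,0.628],
  [0.27,0.356,-0.035,0,0,0.628],
  [0.27,0.356,-0.035,0,0,0.628],
  [0.27,0.356,-0.035,0,0,0.628],
  [0.27,0.356,-0.035,0,0,0.628],
  [0.27,0.356,-0.035,0,0,0.628],
  [0.27,0.356,-0.035,0,0,0.628],
])

```text
clock: 4.75
tool_pos: [0.4401, -0.4034, 0.2112]
orientation: [179.8, 0.1, -82.2]
force: [-0.4, 1.1, -1.5]
opening: 0.0497
gripper_force: 30.0
```

Run:
```python
from h import *
o=obs(); p=snap('wrist','w3'); print(o['tool_pos'],o['orientation'],o['opening'])
for st,c,k in blobs(p,(100,100,30),(130,255,255),800):
  ys,xs=np.nonzero(k); P=wplane(np.c_[xs,ys],.035,o); print('w',st,rect(P), np.round(wplane([[st[0],c[1]],[st[0]+st[2],c[1]]],.035,o),3))
```

```text
[ 0.44012231 -0.4033885   0.21116422] [ 1.79824970e+02  1.07344981e-01 -8.22223883e+01] 0.04967289499236531
w [ 219  123  116   68 5677] [ 446.  -441.1  118.1   70.6    7.9] [[ 0.506 -0.443  0.035]
 [ 0.387 -0.459  0.035]]
```

View pics/w3.png

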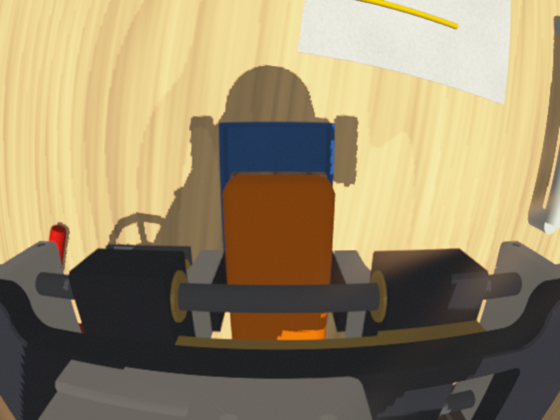

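The wrist view shows the sander centred over the tray, whose far wall is at row 123. The tray centre comes out at (0.440, -0.397), close to the estimate. I'll lower it and open the fingers only part way, to stay clear of the walls.

>>> carry_out([
  [-0.005,0,0.06,0,0,0],
  [-0.005,0,0.12,0,0,0],
  [-0.005,0,0.16,0,0,0],
  [-0.005,0,0.18,0,0,0],
  [-0.005,0,0.189,0,0,0],
  [-0.005,0,0.192,0,0,0],
  [-0.005,0,0.192,0,0,0],
])

```text
clock: 5.68
tool_pos: [0.4418, -0.3954, 0.0222]
orientation: [-180.0, -0.0, -82.0]
force: [0.1, -0.1, -1.6]
opening: 0.0498
gripper_force: 30.0
```

>>> carry_out([
  [0,0,0,0,0,0],
  [0,0,0,0,0,0],
  [0,0,0,0,0,0],
], grip=0.3)

```text
clock: 6.05
tool_pos: [0.4415, -0.3957, 0.022]
orientation: [-180.0, -0.0, -82.0]
force: [-0.2, -0.1, -0.3]
opening: 0.0565
gripper_force: 0.0
```

>>> carry_out([
  [0,0,-0.02,0,0,0],
  [0,0,-0.06,0,0,0],
  [0,0,-0.12,0,0,0],
  [0,0,-0.18,0,0,0],
  [0,0,-0.21,0,0,0],
  [0,0,-0.21,0,0,0],
])

```text
clock: 6.8
tool_pos: [0.4424, -0.3963, 0.235]
orientation: [-179.7, -0.2, -82.0]
force: [-0.3, -1.0, -0.5]
opening: 0.0568
gripper_force: 0.0
```

Run:
```python
from h import *
o=obs(); p=snap('wrist','w4'); print(o['tool_pos'],o['orientation'],o['joint_pos'])
for st,c,k in blobs(p,(5,150,70),(14,255,255),800):
  ys,xs=np.nonzero(k); print(st,rect(wplane(np.c_[xs,ys],.041,o)))
s=snap('scene','s1'); d=snap('side','d1')
for n,q in(('scene',s),('side',d)):
  for st,c,k in blobs(q,(0,0,100),(179,60,255),150):
    P=plane(n,np.argwhere(k)[:,::-1],.032); r=rect(P)
    if 95<r[2]<125 and 45<r[3]<70: print(n,np.round(c),r)
```

```text
[ 0.44242969 -0.39631128  0.23502818] [-179.71733412   -0.20439421  -81.97405012] [-2.29939692e+01  1.24557432e+01 -9.49218315e+00  3.18767124e-02
 -6.77045040e+01  3.10084192e+01]
[ 258  145   45   87 2312] [ 441.4 -396.8   97.9   47.7  -82.5]
scene [238.  70.] [-350.5  404.7  122.9   59.8  -28.4]
scene [304. 182.] [406.7 252.2 116.8  66.6 -80.8]
scene [340. 219.] [606.5 253.1 119.4  61.3 -73.2]
side [212. 212.] [398.8 256.5 116.3  60.5 -81.1]
```

```bash
python3 -c "
from h import *
plan([.604,.255,.22],[180,0,-73])"
```

```text
row [-0.621, -0.252, 0.011, 0.001, 0.001, -0.157] n=10.7
```

>>> carry_out([
  [-0.311,-0.126,0.0,0,0,0],
  [-0.311,-0.126,0.0,0,0,0],
  [-0.311,-0.126,0.0,0,0,0],
  [-0.311,-0.126,0.0,0,0,0],
  [-0.311,-0.126,0.0,0,0,0],
  [-0.311,-0.126,0.0,0,0,0],
], grip=1)

```text
clock: 7.7
tool_pos: [0.5225, -0.0671, 0.2302]
orientation: [179.9, 0.0, -81.8]
force: [-0.3, -1.6, 0.7]
opening: 0.0879
gripper_force: 0.0
```

>>> carry_out([
  [-0.311,-0.126,0.011,0,0,-0.157],
  [-0.311,-0.126,0.011,0,0,-0.157],
  [-0.311,-0.126,0.011,0,0,-0.157],
  [-0.311,-0.126,0.011,0,0,-0.157],
  [-0.311,-0.126,0.011,0,0,-0.157],
  [-0.311,-0.126,0.011,0,0,-0.157],
  [-0.311,-0.126,0.011,0,0,-0.157],
])

```text
clock: 8.57
tool_pos: [0.6035, 0.2566, 0.2183]
orientation: [179.8, -0.1, -72.9]
force: [0.1, -1.1, 0.2]
opening: 0.0876
gripper_force: 0.0
```

```bash
cat >> h.py <<'E'
def white(p,o,z=.032,box=(0,0,560,250),nm=''):
  for st,c,k in blobs(p,(0,0,90),(179,60,255),800):
    if box[0]<=c[0]<box[2] and box[1]<=c[1]<box[3]:
      print(nm,st,np.round(c),rect(wplane(np.argwhere(k)[:,::-1],z,o)))
E
python3 - <<'E'
from h import *
o=obs(); p=snap('wrist','w5'); print(o['tool_pos'],o['orientation'],o['joint_pos'])
white(p,o)
E
```

```text
[0.6034794  0.25655756 0.21827746] [ 1.79812278e+02 -6.71986369e-02 -7.28861030e+01] [ 4.00321090e+01  1.91559575e+01 -2.45368781e+00 -1.20389952e-02
 -6.85894267e+01 -2.29139077e+01]
 [    0     0    68   310 11137] [ 22. 122.] [952.7 317.9 463.3 136.1 -83.3]
 [  229     0   264   126 21506] [377.  45.] [558.2  34.3 288.  176.5   3.7]
 [ 102  101   62   65 3005] [133. 132.] [779.6 238.5  77.1  73.   19.1]
 [ 253  142   53   99 5057] [279. 190.] [600.7 258.  110.3  55.8 -72.6]
 [ 369  190   95   92 3939] [422. 237.] [418.1 259.  135.5  88.8  69.3]
```

>>> carry_out([
  [0.035,0.002,0.06,0,0,0],
  [0.035,0.002,0.12,0,0,0],
  [0.035,0.002,0.17,0,0,0],
  [0.035,0.002,0.2,0,0,0],
  [0.035,0.002,0.211,0,0,0],
  [0.035,0.002,0.211,0,0,0],
  [0.035,0.002,0.211,0,0,0],
])

```text
clock: 9.5
tool_pos: [0.6134, 0.2218, 0.0114]
orientation: [-179.8, 0.0, -73.0]
force: [0.5, 0.1, 0.6]
opening: 0.0876
gripper_force: 0.0
```

>>> carry_out([
  [0,0,0,0,0,0],
  [0,0,0,0,0,0],
  [0,0,0,0,0,0],
  [0,0,0,0,0,0],
  [0,0,0,0,0,0],
], grip=-1)

```text
clock: 10.12
tool_pos: [0.6123, 0.2216, 0.0097]
orientation: [-180.0, 0.0, -73.0]
force: [-0.8, 0.0, 2.8]
opening: 0.0557
gripper_force: 30.0
```

>>> carry_out([
  [0,0,-0.04,0,0,0],
  [0,0,-0.1,0,0,0],
  [0,0,-0.16,0,0,0],
  [0,0,-0.22,0,0,0],
  [0,0,-0.26,0,0,0],
  [0,0,-0.26,0,0,0],
])

```text
clock: 10.88
tool_pos: [0.6137, 0.2221, 0.2736]
orientation: [-179.6, 0.1, -73.0]
force: [0.3, 0.7, -2.5]
opening: 0.0557
gripper_force: 30.0
```

Run:
```python
from h import *
o=obs(); print(o['tool_pos'],o['orientation'],o['joint_pos'],o['opening'])
plan([.62,.06,.27],[180,0,-86.5])
# tilt about tool -y so that tool z (down) -> tool x
A=R.from_euler('xyz',[180,0,-86.5],degrees=True)
B=A*R.from_rotvec([0,np.pi/2,0]); print(B.as_matrix().round(2))
```

```text
[0.61367525 0.22214155 0.2735834 ] [-1.79632312e+02  9.05321106e-02 -7.29747778e+01] [ 3.70146117e+01  1.68386258e+01  1.43679199e+00  4.22057412e-02
 -7.42216857e+01 -2.00010230e+01] 0.05567894548713796
row [0.157, 0.041, 0.003, -0.006, 0.002, 0.236] n=2.6
[[ 0.   -1.    0.06]
 [ 0.   -0.06 -1.  ]
 [ 1.    0.   -0.  ]]
```

>>> carry_out([
  [0.16,0.04,0.0,0,0,0.236],
  [0.16,0.04,0.0,0,0,0.236],
  [0.16,0.04,0.0,0,0,0.236],
  [0.16,0.04,0.0,0,0,0.236],
])

```text
clock: 11.38
tool_pos: [0.6201, 0.054, 0.2681]
orientation: [179.9, -0.0, -86.7]
force: [0.3, 0.6, -1.5]
opening: 0.056
gripper_force: 30.0
```

>>> carry_out([
  [0,0,0,0,0.16,0],
  [0,0,0,0,0.32,0],
  [0,0,0,0,0.48,0],
  [0,0,0,0,0.64,0],
  [0,0,0,0,0.785,0],
  [0,0,0,0,0.785,0],
])

```text
clock: 12.12
tool_pos: [0.62, 0.0585, 0.2658]
orientation: [179.5, -45.2, -86.0]
force: [0.3, -0.2, -1.8]
opening: 0.0555
gripper_force: 30.0
```

Run:
```python
from h import *
o=obs(); print(o['tool_pos'],o['orientation'],o['joint_pos'],o['opening'])
```

```text
[0.61998356 0.05854531 0.26577935] [179.52202971 -45.2407677  -85.96835451] [ 41.75966291  23.97373409 -16.14353884  34.07631005 -83.31662348
 -52.41205334] 0.055521652811449995
```

>>> carry_out([
  [0,0,0,0,0.16,0],
  [0,0,0,0,0.32,0],
  [0,0,0,0,0.48,0],
  [0,0,0,0,0.64,0],
  [0,0,0,0,0.785,0],
  [0,0,0,0,0.785,0],
])

```text
clock: 12.88
tool_pos: [0.6206, 0.0562, 0.2664]
orientation: [84.0, -89.7, 9.4]
force: [1.0, -0.7, -1.0]
opening: 0.0557
gripper_force: 30.0
```

Run:
```python
from h import *
o=obs(); print(o['tool_pos'],o['orientation'],o['joint_pos'],o['opening'])
print(R.from_euler('xyz',o['orientation'],degrees=True).as_matrix().round(3))
snap('scene','s2')
q=cv2.imread('pics/s2.png')[80:300,180:440]; cv2.imwrite('pics/s2c.png',cv2.resize(q,None,fx=2.5,fy=2.5))
```

```text
[0.62062147 0.05624975 0.26638223] [ 84.01973952 -89.67930423   9.41345981] [  45.50562053   43.33062769  -23.87111588   50.2441101  -105.08077942
  -72.35006164] 0.05567315314378806
[[ 0.006 -0.998  0.06 ]
 [ 0.001 -0.06  -0.998]
 [ 1.     0.006  0.001]]
```

View pics/s2c.png

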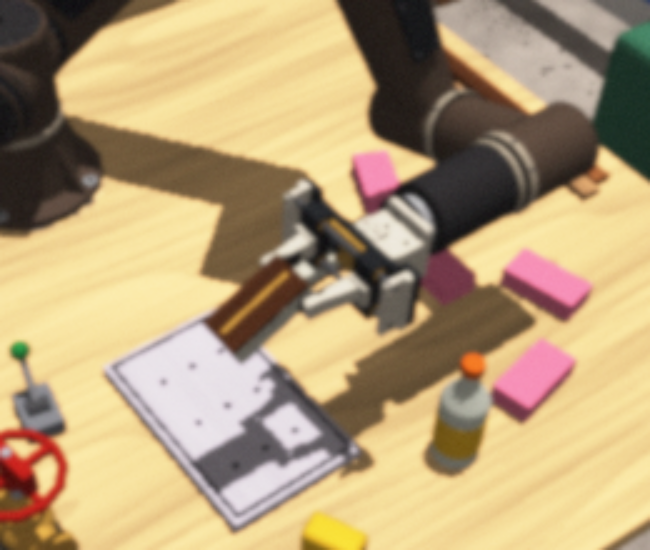

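The crop shows the tool horizontal and pointing -y as planned. The walnut face, with its brass line from crop (222,335) to (290,268), is not vertical, so the blank has pivoted in the grip. I'll measure the pivot in the plane of the swing.

Run:
```python
from h import *
c,d=ray('scene',[[268.8,214],[296,187.2]])
n=np.array([.998,.06,0]); o=obs(); g=o['tool_pos']
P=c+d*(((g-c)@n)/(d@n))[:,None]; print(P.round(3),'tcp',g.round(3)); v=P[0]-P[1]; print(np.linalg.norm(v),'angle from down',np.degrees(np.arctan2(-v[1],-v[2])))
```

```text
[[ 0.626 -0.023  0.244]
 [ 0.62   0.066  0.292]] tcp [0.621 0.057 0.268]
0.10142942110838302 angle from down 61.55623371890585
```

The blank pivoted about 61 degrees in the pads. Its walnut face is already up and its tail slopes about 28 degrees down toward -y. That suits a direct lay-down: pitch the tool 25 degrees below horizontal for body clearance, then press the tail onto the bed so the blank pivots flat.

>>> carry_out([
  [-0.03,0,0.01,0,-0.15,0],
  [-0.07,0,0.017,0,-0.3,0],
  [-0.11,0,0.017,0,-0.436,0],
  [-0.14,0,0.017,0,-0.436,0],
  [-0.146,0,0.017,0,-0.436,0],
  [-0.146,0,0.017,0,-0.436,0],
])

```text
clock: 13.68
tool_pos: [0.6224, 0.0404, 0.1247]
orientation: [-179.8, -64.8, -86.7]
force: [-1.3, -0.3, -1.2]
opening: 0.0557
gripper_force: 30.0
```

Run:
```python
from h import *
o=obs(); print(o['tool_pos'],o['joint_pos'],o['opening'],o['force'])
print(R.from_euler('xyz',o['orientation'],degrees=True).as_matrix().round(3))
a=snap('scene','s3'); b=snap('side','d3')
q=np.hstack([cv2.resize(a[140:300,210:350],None,fx=2.8,fy=2.8),cv2.resize(b[120:280,180:320],None,fx=2.8,fy=2.8)])
cv2.imwrite('pics/s3c.png',cv2.cvtColor(q,cv2.COLOR_RGB2BGR))
```

```text
[0.62242599 0.04039469 0.12466362] [ 43.46325006  40.46062348 -26.00086154  44.66706301 -80.92658953
 -72.02301831] 0.05574333394285062 [-1.28391584 -0.34870373 -1.18476222]
[[ 0.025 -0.998  0.056]
 [-0.424 -0.061 -0.903]
 [ 0.905 -0.001 -0.425]]
```

View pics/s3c.png

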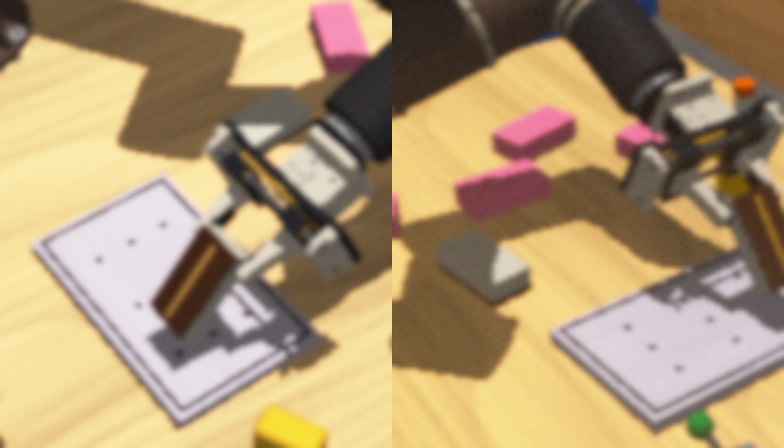

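The crop shows the walnut face up, with the tail at crop (165,315) sloping to the bed and the tool clear of everything. I'll lower in slow steps.

>>> carry_out([
  [-0.025,0,0.012,0,0,0],
  [-0.036,0,0.017,0,0,0],
  [-0.045,0,0.021,0,0,0],
  [-0.052,0,0.0245,0,0,0],
  [-0.058,0,0.0275,0,0,0],
])

```text
clock: 14.4
tool_pos: [0.6228, 0.0406, 0.0602]
orientation: [-179.9, -65.1, -86.5]
force: [-0.3, 4.4, 6.2]
opening: 0.056
gripper_force: 30.0
```

>>> carry_out([
  [-0.005,0,0.0025,0,0,0],
  [-0.01,0,0.005,0,0,0],
  [-0.015,0,0.0075,0,0,0],
  [-0.02,0,0.0095,0,0,0],
  [-0.02,0,0.0095,0,0,0],
])

```text
clock: 15.02
tool_pos: [0.6219, 0.0393, 0.0366]
orientation: [179.9, -65.0, -86.4]
force: [0.2, 1.9, 2.4]
opening: 0.0559
gripper_force: 30.0
```

Run:
```python
from h import *
o=obs(); print(o['tool_pos'],o['force'],o['opening'])
a=snap('scene','s4')
c,d=ray('scene',[[0,0]])
# walnut mask in swing plane
n=np.array([.998,.06,0]); g=o['tool_pos']
h=cv2.cvtColor(a,cv2.COLOR_RGB2HSV); cv2.imwrite('pics/s4c.png',cv2.cvtColor(cv2.resize(a[150:290,220:360],None,fx=4,fy=4),cv2.COLOR_RGB2BGR))
```

```text
[0.62194228 0.03933861 0.0366269 ] [0.2202742  1.8818201  2.39315248] 0.055920102317942075
```

View pics/s4c.png

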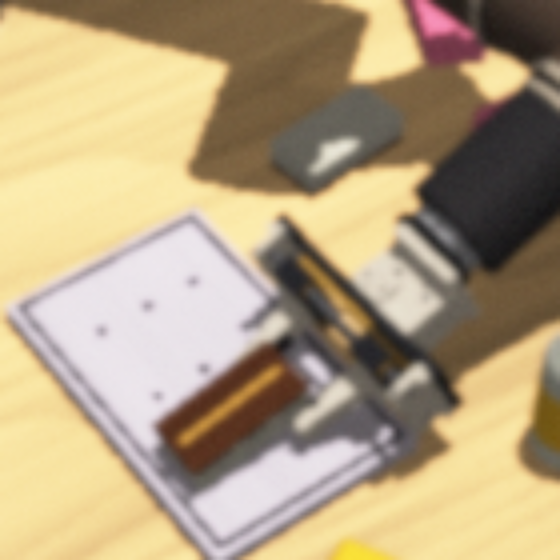

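The blank is nearly flat on the bed, walnut up. I'll release and back away along the tool axis.

>>> carry_out([
  [0,0,0,0,0,0],
  [0,0,0,0,0,0],
  [0,0,0,0,0,0],
  [0,0,-0.01,0,0,0],
], grip=1)

```text
clock: 15.58
tool_pos: [0.621, 0.0479, 0.0414]
orientation: [179.9, -65.0, -86.5]
force: [-0.9, 0.5, 0.0]
opening: 0.0863
gripper_force: 0.0
```

>>> carry_out([
  [0,0,-0.04,0,0,0],
  [0,0,-0.09,0,0,0],
  [0.05,0,-0.13,0,0,0],
  [0.11,0,-0.13,0,0.18,0],
  [0.15,0,-0.13,0,0,0],
  [0.18,0,-0.13,0,0,0],
  [0.18,0,-0.13,0,0,0],
])

```text
clock: 16.45
tool_pos: [0.6191, 0.0899, 0.2627]
orientation: [-179.4, -64.8, -87.1]
force: [-0.4, 0.3, -0.2]
opening: 0.0877
gripper_force: 0.0
```

Run:
```python
from h import *
o=obs(); print(o['tool_pos'],o['orientation'],o['joint_pos'])
a=snap('scene','s5'); b=snap('side','d5')
for n,q in(('scene',a),('side',b)):
  for nm,lo,hi,z,am in(('w',(0,0,90),(179,60,255),.032,150),('wal',(0,60,30),(15,220,150),.05,150)):
   for st,c,k in blobs(q,lo,hi,am):
    r=rect(plane(n,np.argwhere(k)[:,::-1],z))
    if 85<r[2]<130 and 40<r[3]<75 and r[0]>200: print(n,nm,np.round(c),r)
plan([.402,.254,.22],[180,0,-81])
```

```text
[0.61913224 0.08987693 0.26272037] [-179.41514523  -64.7699075   -87.07945673] [ 47.11026592  33.34118534 -17.15668079  41.08777445 -93.87236182
 -62.75026228]
scene w [300. 169.] [345.4 281.4 122.7  47.  -56.9]
scene w [304. 184.] [408.4 247.4 120.6  71.8 -84.2]
scene w [195. 242.] [ 421.6 -185.1  111.1   47.2   -5.5]
scene wal [279. 253.] [627.9   8.1 111.9  57.5 -84.8]
scene wal [183. 273.] [ 527.8 -261.7  100.6   63.2  -23.6]
side w [214. 214.] [394.9 243.5 121.9  65.1 -81. ]
side wal [313. 222.] [620.7   8.3 119.4  64.1 -88.8]
side wal [359. 348.] [ 405.3 -418.9  104.4   52.9  -62.6]
row [-0.111, 0.206, -0.143, 0.053, -1.132, -0.087] n=6.1
```

>>> carry_out([
  [-0.111,0.206,-0.143,0.053,-1.132,-0.087],
  [-0.111,0.206,-0.143,0.053,-1.132,-0.087],
  [-0.111,0.206,-0.143,0.053,-1.132,-0.087],
  [-0.111,0.206,-0.143,0.053,-1.132,-0.087],
  [-0.111,0.206,-0.143,0.053,-1.132,-0.087],
  [-0.111,0.206,-0.143,0.053,-1.132,-0.087],
  [-0.111,0.206,-0.143,0.053,-1.132,-0.087],
  [-0.111,0.206,-0.143,0.053,-1.132,-0.087],
])

```text
clock: 17.55
tool_pos: [0.4024, 0.2533, 0.2194]
orientation: [179.9, -0.1, -81.0]
force: [0.6, 0.8, -0.4]
opening: 0.0875
gripper_force: 0.0
```

Run:
```python
from h import *
o=obs(); p=snap('wrist','w6'); print(o['tool_pos'],o['orientation'],o['joint_pos'])
white(p,o)
```

```text
[0.40244171 0.25327659 0.2194282 ] [ 1.79863163e+02 -1.44997702e-01 -8.10194446e+01] [ 5.59714935e+01  1.85283972e+00 -2.40627386e+01 -1.28426593e-03
 -6.42837892e+01 -4.69905520e+01]
 [   63     0   243    63 12973] [187.  29.] [546.7  81.7 287.6  83.4   3. ]
 [ 254  143   53   99 4953] [280. 192.] [398.8 256.1 110.5  55.5 -80.7]
```

>>> carry_out([
  [0.034,0.003,0.06,0,0,0],
  [0.034,0.003,0.12,0,0,0],
  [0.034,0.003,0.17,0,0,0],
  [0.034,0.003,0.2,0,0,0],
  [0.034,0.003,0.21,0,0,0],
  [0.034,0.003,0.21,0,0,0],
  [0.034,0.003,0.21,0,0,0],
])

```text
clock: 18.48
tool_pos: [0.4051, 0.2203, 0.0104]
orientation: [180.0, -0.0, -80.9]
force: [-0.2, 0.6, -1.0]
opening: 0.0878
gripper_force: 0.0
```

>>> carry_out([
  [0,0,0,0,0,0],
  [0,0,0,0,0,0],
  [0,0,0,0,0,0],
  [0,0,0,0,0,0],
  [0,0,0,0,0,0],
], grip=-1)

```text
clock: 19.1
tool_pos: [0.4046, 0.2194, 0.0098]
orientation: [179.9, -0.0, -81.0]
force: [-0.9, -0.2, 5.3]
opening: 0.056
gripper_force: 30.0
```

>>> carry_out([
  [0,0,-0.04,0,0,0],
  [0,0,-0.1,0,0,0],
  [0,0,-0.16,0,0,0],
  [0,0,-0.22,0,0,0],
  [0,0,-0.26,0,0,0],
  [0,0,-0.26,0,0,0],
])

```text
clock: 19.85
tool_pos: [0.406, 0.2207, 0.2725]
orientation: [-179.8, 0.2, -81.0]
force: [-0.0, -0.0, -1.3]
opening: 0.0558
gripper_force: 30.0
```

Run:
```python
from h import *
o=obs(); print(o['tool_pos'],o['orientation'],o['opening'])
plan([.5,.055,.27],[180,0,-86.5])
```

```text
[0.40597803 0.22071216 0.27253655] [-1.79842501e+02  1.65877682e-01 -8.09690616e+01] 0.05579807759499901
row [0.178, -0.067, 0.002, -0.003, 0.003, 0.097] n=3.0
```

>>> carry_out([
  [0.178,-0.058,0.0,0,0,0.097],
  [0.178,-0.058,0.0,0,0,0.097],
  [0.178,-0.058,0.0,0,0,0.097],
  [0.178,-0.058,0.0,0,0,0.097],
  [0.178,-0.058,0.0,0,0,0.097],
])

```text
clock: 20.48
tool_pos: [0.4895, 0.0524, 0.268]
orientation: [179.7, -0.1, -86.6]
force: [-0.1, 0.1, -0.5]
opening: 0.0556
gripper_force: 30.0
```

>>> carry_out([
  [0,0,0,0,0.16,0],
  [0,0,0,0,0.32,0],
  [0,0,0,0,0.48,0],
  [0,0,0,0,0.64,0],
  [0,0,0,0,0.8,0],
  [0,0,0,0,0.96,0],
  [0,0,0,0,1.13,0],
  [0,0,0,0,1.13,0],
])

```text
clock: 21.48
tool_pos: [0.4895, 0.0549, 0.267]
orientation: [179.1, -65.1, -85.5]
force: [-0.1, -1.0, -0.9]
opening: 0.056
gripper_force: 30.0
```

Run:
```python
from h import *
o=obs(); print(o['tool_pos'],o['joint_pos'],o['opening'],o['force'])
print(R.from_euler('xyz',o['orientation'],degrees=True).as_matrix().round(3))
a=snap('scene','s6')
n=np.array([.998,.06,0]); g=o['tool_pos']
for st,c,k in blobs(a,(0,60,30),(15,220,150),100):
  if 220<c[0]<320 and 150<c[1]<270:
    cc,d=ray('scene',np.argwhere(k)[:,::-1]); P=cc+d*(((g-cc)@n)/(d@n))[:,None]
    # apparent long-axis via brass/walnut footprint in swing plane
    print(st,np.round(c),P.min(0).round(3),P.max(0).round(3))
cv2.imwrite('pics/s6c.png',cv2.cvtColor(cv2.resize(a[110:290,200:340],None,fx=3,fy=3),cv2.COLOR_RGB2BGR))
```

```text
[0.48954628 0.05486016 0.2669602 ] [ 55.26238828  23.88752389 -31.94841305  34.25554039 -92.98576567
 -69.19474039] 0.05599743021344898 [-0.06513104 -1.03186685 -0.86655418]
[[ 0.033 -0.998  0.056]
 [-0.419 -0.065 -0.906]
 [ 0.907  0.007 -0.42 ]]
[261 239  37  29 459] [279. 253.] [ 0.482  0.019 -0.235] [ 0.492  0.179 -0.122]
```

View pics/s6c.png

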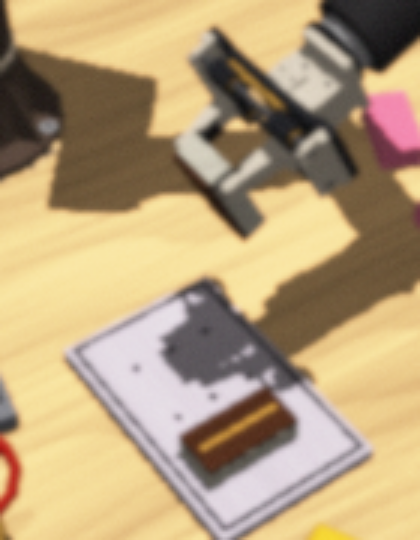

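Blank B lies flat on the bed, walnut up, at crop (238,432). Blank A is in the grip at crop (220,190). It looks square to the tool this time, with no pivot. I'll project its expected corners to check.

Run:
```python
from h import *
o=obs(); W=R.from_euler('xyz',o['orientation'],degrees=True); ci=viewer.camera_info('scene'); K=ci['intrinsics'];T=np.linalg.inv(ci['extrinsics'])
for dr in(0,20,60):
  print(dr)
  for x in(.018,-.092):
   for z in(.0097,-.0223):
    q=[]
    for y in(-.028,.028):
      v=R.from_euler('y',-dr,degrees=True).apply(np.array([x,y,z+.019]))-[0,0,.019]
      p=W.apply(v)+o['tool_pos']; c=K@(T[:3,:3]@p+T[:3,3]); q+=[*np.round((c[:2]/c[2]-[200,110])*3)]
    print(x,z,q)
```

```text
0
0.018 0.0097 [np.float64(204.0), np.float64(186.0), np.float64(170.0), np.float64(152.0)]
0.018 -0.0223 [np.float64(229.0), np.float64(162.0), np.float64(194.0), np.float64(130.0)]
-0.092 0.0097 [np.float64(244.0), np.float64(239.0), np.float64(211.0), np.float64(207.0)]
-0.092 -0.0223 [np.float64(267.0), np.float64(217.0), np.float64(234.0), np.float64(186.0)]
20
0.018 0.0097 [np.float64(204.0), np.float64(194.0), np.float64(171.0), np.float64(161.0)]
0.018 -0.0223 [np.float64(224.0), np.float64(167.0), np.float64(189.0), np.float64(134.0)]
-0.092 0.0097 [np.float64(270.0), np.float64(219.0), np.float64(237.0), np.float64(187.0)]
-0.092 -0.0223 [np.float64(288.0), np.float64(193.0), np.float64(255.0), np.float64(162.0)]
60
0.018 0.0097 [np.float64(216.0), np.float64(204.0), np.float64(182.0), np.float64(171.0)]
0.018 -0.0223 [np.float64(218.0), np.float64(178.0), np.float64(183.0), np.float64(145.0)]
-0.092 0.0097 [np.float64(307.0), np.float64(165.0), np.float64(272.0), np.float64(134.0)]
-0.092 -0.0223 [np.float64(310.0), np.float64(139.0), np.float64(275.0), np.float64(108.0)]
```

No pivot: the predicted lower corner (244,239) matches the one I saw. So I'll stand blank A on end on the bed, regrasp it from above, then lay it down.

>>> carry_out([
  [0,0,0,0,0.16,0],
  [0,0,0,0,0.32,0],
  [0,0,0,0,0.435,0],
  [0,0,0,0,0.435,0],
  [0,0,0,0,0.435,0],
])

```text
clock: 22.15
tool_pos: [0.4903, 0.0532, 0.2701]
orientation: [179.5, -89.4, -86.1]
force: [0.9, 0.3, -0.9]
opening: 0.0558
gripper_force: 30.0
```

>>> carry_out([
  [-0.05,0,0,0,0,0],
  [-0.1,0,0,0,0,0],
  [-0.13,0,0,0,0,0],
  [-0.147,0,0,0,0,0],
  [-0.15,0,0,0,0,0],
  [-0.15,0,0,0,0,0],
  [-0.15,0,0,0,0,0],
])

```text
clock: 23.02
tool_pos: [0.49, 0.0539, 0.1204]
orientation: [174.0, -89.6, -80.5]
force: [-0.9, -0.0, -0.4]
opening: 0.0552
gripper_force: 30.0
```

Run:
```python
from h import *
o=obs(); print(o['tool_pos'],o['force'],o['joint_pos'],o['opening'])
print(R.from_euler('xyz',o['orientation'],degrees=True).as_matrix().round(3))
```

```text
[0.48999674 0.05386798 0.12042544] [-0.89987594 -0.01823797 -0.38778508] [ 56.68114637  51.09029736 -34.69107273  36.84399526 -93.02127945
 -87.43406248] 0.05519851210539448
[[ 0.001 -0.998  0.06 ]
 [-0.006 -0.06  -0.998]
 [ 1.     0.001 -0.006]]
```

>>> carry_out([
  [-0.004,0,0,0,0,0],
  [-0.007,0,0,0,0,0],
  [-0.009,0,0,0,0,0],
  [-0.0105,0,0,0,0,0],
  [-0.0105,0,0,0,0,0],
  [-0.0105,0,0,0,0,0],
])

```text
clock: 23.78
tool_pos: [0.4899, 0.0539, 0.1104]
orientation: [129.5, -89.9, -36.0]
force: [-0.7, 1.4, 5.9]
opening: 0.0559
gripper_force: 30.0
```

Run:
```python
from h import *
o=obs(); print(o['tool_pos'],o['force'],o['moment'])
```

```text
[0.48985621 0.05386459 0.1104298 ] [-0.74835462  1.39468572  5.85340051] [ 1.1553557  0.1794947 -0.0836972]
```

>>> carry_out([
  [0,0,0,0,0,0],
  [0,0,0,0,0,0],
  [0,0,0,0,0,0],
  [0,0,0,0,0,0],
], grip=1)

```text
clock: 24.28
tool_pos: [0.4898, 0.0536, 0.109]
orientation: [157.2, -89.7, -63.7]
force: [-0.2, -0.4, -1.0]
opening: 0.0866
gripper_force: 0.0
```

>>> carry_out([
  [0,0,-0.02,0,0,0],
  [0,0,-0.05,0,0,0],
  [0,0,-0.09,0,0,0],
  [0,0,-0.11,0,0,0],
  [0.05,0,-0.11,0,0,0],
  [0.11,0,-0.11,0,0,0],
  [0.16,0,-0.11,0,0,0],
  [0.16,0,-0.11,0,0,0],
])

```text
clock: 25.28
tool_pos: [0.4836, 0.1641, 0.2725]
orientation: [-169.4, -89.4, -97.1]
force: [-0.8, -0.2, -0.6]
opening: 0.0873
gripper_force: 0.0
```

Run:
```python
from h import *
o=obs(); print(o['tool_pos'],o['joint_pos'])
a=snap('scene','s7')
cv2.imwrite('pics/s7c.png',cv2.cvtColor(cv2.resize(a[120:300,180:340],None,fx=3,fy=3),cv2.COLOR_RGB2BGR))
plan([.49,.060,.22],[180,0,-86.5])
```

```text
[0.48361157 0.16405726 0.2724603 ] [  62.65155441   41.44083403  -23.14857407   33.3533862  -111.0477462
  -76.46156415]
row [-0.05, -0.0, 0.104, -0.0, -1.562, -0.0] n=8.4
```

View pics/s7c.png

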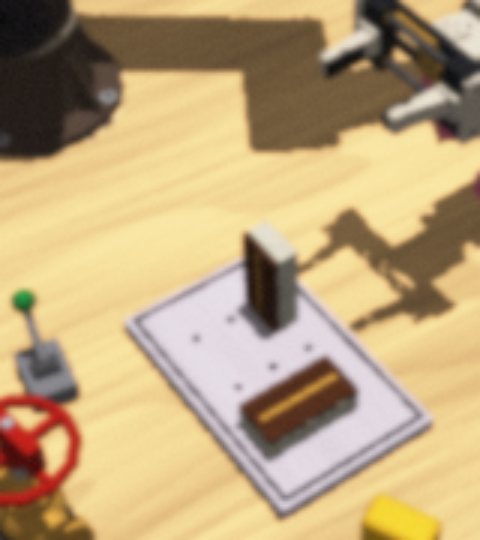

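Blank A stands upright at crop (270,280), its walnut side facing -y. I'll go above it and take a look from the wrist.

>>> carry_out([
  [0,0,0,0,-0.18,0],
  [0,0,0.02,0,-0.36,0],
  [0,0,0.04,0,-0.54,0],
  [-0.01,0,0.06,0,-0.72,0],
  [-0.02,0,0.08,0,-0.9,0],
  [-0.03,0,0.104,0,-1.08,0],
  [-0.05,0,0.104,0,-1.26,0],
  [-0.05,0,0.104,0,-1.44,0],
])

```text
clock: 26.32
tool_pos: [0.4889, 0.0596, 0.2179]
orientation: [179.8, -6.9, -86.5]
force: [0.0, -0.3, -0.1]
opening: 0.0877
gripper_force: 0.0
```

>>> carry_out([
  [0,0,0,0,-0.12,0],
  [0,0,0,0,-0.122,0],
  [0,0,0,0,-0.122,0],
])

```text
clock: 26.7
tool_pos: [0.4895, 0.0591, 0.2184]
orientation: [179.8, -0.4, -86.6]
force: [-0.1, 0.4, 0.6]
opening: 0.0875
gripper_force: 0.0
```

Run:
```python
from h import *
o=obs(); p=snap('wrist','w7'); print(o['tool_pos'],o['orientation'],o['joint_pos'])
for st,c,k in blobs(p,(0,0,60),(179,80,255),300):
  r=rect(wplane(np.argwhere(k)[:,::-1],.128,o)); 
  if 180<c[0]<380 and c[1]<300: print(st,np.round(c),r)
cv2.imwrite('pics/w7.png',cv2.cvtColor(p,cv2.COLOR_RGB2BGR))
```

```text
[0.48954227 0.05912291 0.2183934 ] [179.80221688  -0.36332956 -86.55598936] [ 29.97356338   3.70865304 -22.32943288   0.26271326 -64.30139382
 -26.64480355]
[307   0  63  15 592] [344.   5.] [ 451.8 -112.7   49.8   12.8    8.4]
[   99    68   257   171 33588] [237. 152.] [536.7  12.6 208.5 134.6   3.5]
[ 222  282  149   30 1940] [319. 298.] [468.8 132.9 133.4  29.5   3.4]
```

View pics/w7.png

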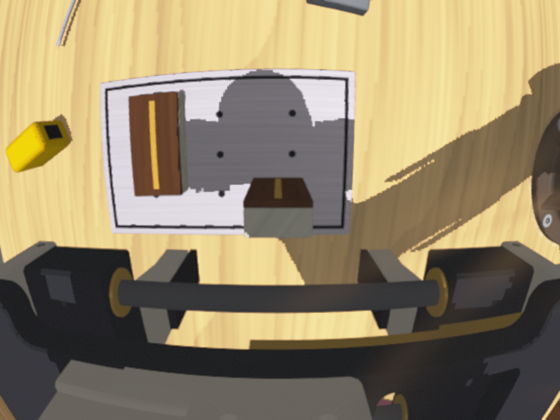

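The wrist view shows the end face of blank A at (244-313, 206-238), and blank B flat on the left side of the bed.

Run:
```python
from h import *
o=obs()
print(wplane([[244,206],[313,206],[244,238],[313,238],[278.5,222]],.128,o).round(4))
print((R.from_euler('xyz',o['orientation'],degrees=True).inv().apply(wplane([[278.5,222]],.128,o)[0]-o['tool_pos'])).round(4))
```

```text
[[0.5163 0.0521 0.128 ]
 [0.4616 0.0488 0.128 ]
 [0.5155 0.0791 0.128 ]
 [0.4591 0.0757 0.128 ]
 [0.4882 0.0637 0.128 ]]
[-0.0048  0.0007  0.0902]
```

>>> carry_out([
  [-0.004,0.001,0.05,0,0,0],
  [-0.004,0.001,0.09,0,0,0],
  [-0.004,0.001,0.115,0,0,0],
  [-0.004,0.001,0.126,0,0,0],
  [-0.004,0.001,0.126,0,0,0],
  [-0.004,0.001,0.126,0,0,0],
])

```text
clock: 27.5
tool_pos: [0.4889, 0.0632, 0.0939]
orientation: [180.0, -0.2, -86.5]
force: [0.4, 0.3, -0.7]
opening: 0.0879
gripper_force: 0.0
```

>>> carry_out([
  [0,0,0,0,0,0],
  [0,0,0,0,0,0],
  [0,0,0,0,0,0],
  [0,0,0,0,0,0],
  [0,0,0,0,0,0],
], grip=-1)

```text
clock: 28.12
tool_pos: [0.4885, 0.0626, 0.0933]
orientation: [179.9, -0.2, -86.5]
force: [-0.2, 0.1, 1.3]
opening: 0.056
gripper_force: 29.9
```

>>> carry_out([
  [0,0,-0.02,0,0,0],
  [0,0,-0.04,0,0,0],
  [0,0,-0.06,0,0,0],
  [0,0,-0.06,0,0,0],
])

```text
clock: 28.62
tool_pos: [0.489, 0.0632, 0.1541]
orientation: [-180.0, -0.2, -86.5]
force: [-0.5, 0.0, -0.4]
opening: 0.0562
gripper_force: 29.9
```

>>> carry_out([
  [0,0,0,0,0.16,0],
  [0,0,0,0,0.32,0],
  [0,0,0,0,0.48,0],
  [0,0,0,0,0.64,0],
  [0,0,0,0,0.8,0],
  [0,0,0,0,0.8,0],
])

```text
clock: 29.38
tool_pos: [0.4876, 0.0635, 0.1502]
orientation: [179.4, -46.4, -86.0]
force: [-0.3, -0.2, -1.3]
opening: 0.0558
gripper_force: 29.9
```

>>> carry_out([
  [0,0,0,0,0.15,0],
  [0,0,0,0,0.3,0],
  [0,0,0,0,0.42,0],
  [0,0,0,0,0.51,0],
  [0,0,0,0,0.51,0],
  [0,0,0,0,0.51,0],
])

```text
clock: 30.12
tool_pos: [0.4883, 0.0625, 0.153]
orientation: [179.6, -75.1, -86.2]
force: [-0.7, -0.1, -1.8]
opening: 0.0563
gripper_force: 29.9
```

Run:
```python
from h import *
o=obs(); W=R.from_euler('xyz',o['orientation'],degrees=True); print(o['tool_pos'],o['force'],o['joint_pos'],o['opening'])
print(W.as_matrix().round(3)); print('shift',W.inv().apply(np.array([.49,.03,.062])-o['tool_pos']).round(4),'down1cm',W.inv().apply([0,0,-.01]).round(4))
a=snap('scene','s8')
ci=viewer.camera_info('scene'); K=ci['intrinsics'];T=np.linalg.inv(ci['extrinsics'])
for v in([.016,-.028,-.036],[.016,.028,-.036],[.016,-.028,.074],[.016,.028,.074]):
  c=K@(T[:3,:3]@(W.apply(v)+o['tool_pos'])+T[:3,3]); print(np.round(c[:2]/c[2]))
for st,c,k in blobs(a,(0,60,30),(15,220,150),100):
  if 200<c[0]<340 and 140<c[1]<290: print(st,np.round(c),cv2.boxPoints(cv2.minAreaRect(np.argwhere(k)[:,::-1].astype(np.float32))).round().tolist())
```

```text
[0.48831701 0.0625017  0.15298569] [-0.71497048 -0.11710094 -1.80396007] [ 56.80926062  39.10279743 -34.95468703  35.17632916 -88.04181701
 -80.4638546 ] 0.05625593669640567
[[ 0.017 -0.998  0.057]
 [-0.257 -0.059 -0.965]
 [ 0.966  0.002 -0.257]]
shift [-0.0796  0.0001  0.0549] down1cm [-0.0097 -0.      0.0026]
[283. 189.]
[273. 179.]
[254. 211.]
[244. 200.]
[246 180  37  32 469] [264. 196.] [[244.0, 200.0], [274.0, 178.0], [284.0, 190.0], [254.0, 213.0]]
[261 240  37  28 456] [279. 254.] [[260.0, 255.0], [290.0, 237.0], [298.0, 251.0], [268.0, 269.0]]
```

The walnut corners I measured match the projected ones to within about 2 px, so the hold is rigid and the walnut is up. I'll lower and release.

>>> carry_out([
  [-0.03,0,0.025,0,0,0],
  [-0.055,0,0.045,0,0,0],
  [-0.072,0,0.053,0,0,0],
  [-0.08,0,0.055,0,0,0],
  [-0.0835,0,0.056,0,0,0],
  [-0.087,0,0.057,0,0,0],
  [-0.087,0,0.057,0,0,0],
])

```text
clock: 31.05
tool_pos: [0.4903, 0.0302, 0.0546]
orientation: [179.7, -75.3, -86.2]
force: [-0.1, 0.2, -1.2]
opening: 0.0557
gripper_force: 29.9
```

>>> carry_out([
  [0,0,0,0,0,0],
  [0,0,0,0,0,0],
  [0,0,0,0,0,0],
  [0,0,0,0,0,0],
], grip=1)

```text
clock: 31.55
tool_pos: [0.4902, 0.0298, 0.0545]
orientation: [179.6, -75.3, -86.1]
force: [0.5, -0.6, 0.2]
opening: 0.0868
gripper_force: 0.0
```

>>> carry_out([
  [0,0,-0.02,0,0,0],
  [0,0,-0.06,0,0,0],
  [0,0,-0.1,0,0,0],
  [0.05,0,-0.13,0,0,0],
  [0.11,0,-0.13,0,0,0],
  [0.17,0,-0.13,0,0,0],
  [0.2,0,-0.13,0,0,0],
  [0.2,0,-0.13,0,0,0],
])

```text
clock: 32.55
tool_pos: [0.486, 0.1053, 0.2829]
orientation: [-179.8, -75.1, -86.7]
force: [0.2, -0.3, 0.1]
opening: 0.0872
gripper_force: 0.0
```

Run:
```python
from h import *
o=obs(); print(o['tool_pos'],o['orientation'],o['joint_pos'])
a=snap('scene','s9'); b=snap('side','d9')
for n,q in(('scene',a),('side',b)):
  for nm,lo,hi,z in(('wal',(0,60,30),(16,220,150),.05),('or',(5,180,100),(14,255,255),.041)):
   for st,c,k in blobs(q,lo,hi,150):
    r=rect(plane(n,np.argwhere(k)[:,::-1],z))
    if 85<r[2]<130 and 40<r[3]<75 and r[0]>200: print(n,nm,np.round(c),r)
```

```text
[0.4860071  0.10525825 0.2829405 ] [-179.80298617  -75.05399555  -86.71530868] [  59.37215666   30.45408448  -27.55930607   33.61827034 -101.82772446
  -72.38145323]
scene wal [249. 230.] [499.4 -22.7 109.9  57.  -86.3]
scene wal [279. 254.] [628.2   7.  109.6  56.7 -85.8]
scene wal [183. 273.] [ 528.  -261.8  101.    63.2  -23.6]
scene or [130. 274.] [ 452.9 -397.    96.3   57.4  -81.7]
side wal [313. 222.] [619.4   5.7 117.8  64.4 -86.8]
side wal [285. 241.] [490.3 -20.8 116.2  62.  -87.6]
side wal [359. 348.] [ 405.3 -418.9  104.4   52.9  -62.6]
side or [361. 339.] [ 433.6 -402.2  104.    61.2  -82.1]
```

Both blanks are flat with walnut up, but blank A slid about 30 mm toward -y and its end is right at the bed edge. I'll grip it from above and shift it back.

```bash
python3 -c "
from h import *
plan([.495,-.022,.2],[180,0,-86.5])"
```

```text
row [-0.046, -0.002, 0.144, 0.002, -1.313, 0.001] n=7.0
```

>>> carry_out([
  [0,0,0.02,0,-0.18,0],
  [0,0,0.04,0,-0.36,0],
  [0,0,0.06,0,-0.54,0],
  [-0.01,0,0.09,0,-0.72,0],
  [-0.03,-0.002,0.12,0,-0.9,0],
  [-0.046,-0.002,0.144,0,-1.08,0],
  [-0.046,-0.002,0.144,0,-1.26,0],
  [-0.046,-0.002,0.144,0,-1.313,0],
])

```text
clock: 33.65
tool_pos: [0.4961, -0.0231, 0.1997]
orientation: [179.9, 0.2, -86.7]
force: [0.6, 0.3, -0.0]
opening: 0.0877
gripper_force: 0.0
```

>>> carry_out([
  [0,0,0,0,0,0],
  [0,0,0,0,0,0],
])

```text
clock: 33.9
tool_pos: [0.4953, -0.0224, 0.1989]
orientation: [179.8, -0.2, -86.5]
force: [-0.2, 0.2, -0.2]
opening: 0.0876
gripper_force: 0.0
```

```bash
cat >> h.py <<'E'
def walnut(p,o,z=.05):
  for st,c,k in blobs(p,(0,60,20),(18,230,160),800):
    r=rect(wplane(np.argwhere(k)[:,::-1],z,o))
    if 95<r[2]<125: print('walnut',st,np.round(c),r)
E
python3 - <<'E'
from h import *
o=obs(); p=snap('wrist','w8'); print(o['tool_pos'],o['orientation'])
walnut(p,o)
for st,c,k in blobs(p,(0,0,60),(179,60,255),10000): print(st,rect(wplane(np.argwhere(k)[:,::-1],.018,o)))
E
```

```text
[ 0.49532324 -0.02235514  0.19893746] [ 1.79775884e+02 -1.57928534e-01 -8.65157730e+01]
walnut [ 249  148   60  107 5344] [279. 200.] [493.7 -18.4 107.7  55.8 -86.5]
walnut [ 126  171   56  100 3748] [153. 214.] [621.9  10.4 109.4  55.8 -86.3]
[   95   141   278   172 25643] [540.2  28.4 329.2 205.4   3.4]
[    0   308   402   112 19114] [717.5 305.2 868.7 320.7  13.6]
```

>>> carry_out([
  [-0.004,0.001,0.06,0,0,0],
  [-0.004,0.001,0.12,0,0,0],
  [-0.004,0.001,0.155,0,0,0],
  [-0.004,0.001,0.171,0,0,0],
  [-0.004,0.001,0.171,0,0,0],
  [-0.004,0.001,0.171,0,0,0],
])

```text
clock: 34.7
tool_pos: [0.4945, -0.0182, 0.0294]
orientation: [179.9, -0.1, -86.4]
force: [-0.1, 0.7, -0.0]
opening: 0.0876
gripper_force: 0.0
```

>>> carry_out([
  [0,0,0,0,0,0],
  [0,0,0,0,0,0],
  [0,0,0,0,0,0],
  [0,0,0,0,0,0],
  [0,0,0,0,0,0],
], grip=-1)

```text
clock: 35.33
tool_pos: [0.4942, -0.0189, 0.0291]
orientation: [179.9, -0.1, -86.5]
force: [-1.6, -0.1, 4.9]
opening: 0.0556
gripper_force: 30.0
```

>>> carry_out([
  [0,0,-0.004,0,0,0],
  [-0.015,0,-0.004,0,0,0],
  [-0.034,0,-0.004,0,0,0],
  [-0.034,0,-0.003,0,0,0],
  [-0.034,0,-0.001,0,0,0],
  [-0.034,0,-0.001,0,0,0],
])

```text
clock: 36.08
tool_pos: [0.4917, 0.0148, 0.0295]
orientation: [179.9, -0.1, -86.5]
force: [-0.5, 0.3, -0.6]
opening: 0.056
gripper_force: 30.0
```

>>> carry_out([
  [0,0,0,0,0,0],
  [0,0,0,0,0,0],
  [0,0,0,0,0,0],
  [0,0,0,0,0,0],
], grip=1)

```text
clock: 36.58
tool_pos: [0.4921, 0.0151, 0.0299]
orientation: [179.9, -0.1, -86.5]
force: [-1.0, 1.0, -0.8]
opening: 0.0864
gripper_force: 0.0
```

>>> carry_out([
  [0,0,-0.03,0,0,0],
  [0,0,-0.09,0,0,0],
  [0,0,-0.15,0,0,0],
  [0,0,-0.2,0,0,0],
  [0,0,-0.2,0,0,0],
])

```text
clock: 37.2
tool_pos: [0.4946, 0.016, 0.2342]
orientation: [-179.6, 0.1, -86.5]
force: [0.4, 0.7, -0.5]
opening: 0.0879
gripper_force: 0.0
```

Run:
```python
from h import *
o=obs(); p=snap('wrist','w9'); print(o['tool_pos'],o['orientation'],o['joint_pos'])
walnut(p,o)
a=snap('scene','s10');b=snap('side','d10'); G=[]
for n,q in(('scene',a),('side',b)):
  for st,c,k in blobs(q,(45,80,30),(95,255,255),15):
    if (n=='scene' and 170<c[0]<210 and 200<c[1]<240) or (n=='side' and 270<c[0]<310 and 255<c[1]<285): print(n,st,c); G.append(c)
if len(G)==2: print(tri(*G))
# lever base: grey blob in wrist/scene
for st,c,k in blobs(p,(0,0,30),(179,60,255),300):
  if c[1]<230: print(st,np.round(c),rect(wplane(np.argwhere(k)[:,::-1],.025,o)))
```

```text
[0.49456343 0.01596274 0.23422637] [-1.79639251e+02  5.23493008e-02 -8.65062501e+01] [ 24.72264158   2.81413861 -21.06772547   0.08973832 -65.76293817
 -21.26564159]
walnut [ 141  131   52   96 3832] [167. 179.] [621.1  10.5 108.2  55.3 -86.3]
walnut [ 257  140   51   98 4368] [282. 188.] [490.8  14.9 108.1  53.7 -86. ]
scene [185 217   6   7  32] [187.4375 219.5625]
side [286 267   8   9  57] [289.47368421 270.61403509]
(array([ 0.39689068, -0.17799946,  0.09530573]), np.float64(0.003871254234180658))
[ 311    0   74   51 2556] [344.  24.] [ 427.8 -179.2   81.2   54.9   -5.6]
```

Both blanks are wholly on the bed at (0.621, 0.010) and (0.491, 0.015). Next is the lever; I'll go above it for a close look.

```bash
python3 -c "
from h import *
plan([.40,-.178,.22],[180,0,-7])"
```

```text
row [0.187, 0.103, 0.01, 0.003, 0.001, -1.388] n=7.4
```

>>> carry_out([
  [0.187,0.103,0.01,0,0,-1.388],
  [0.187,0.103,0.01,0,0,-1.388],
  [0.187,0.103,0.01,0,0,-1.388],
  [0.187,0.103,0.01,0,0,-1.388],
  [0.187,0.103,0.01,0,0,-1.388],
  [0.187,0.103,0.01,0,0,-1.388],
  [0.187,0.103,0.01,0,0,-1.388],
  [0.187,0.103,0.01,0,0,-1.388],
])

```text
clock: 38.35
tool_pos: [0.3999, -0.1776, 0.2186]
orientation: [179.9, 0.3, -6.7]
force: [-0.2, -0.5, -0.0]
opening: 0.0876
gripper_force: 0.0
```

>>> carry_out([
  [0,0,0,0,0,0],
  [0,0,0,0,0,0],
])

```text
clock: 38.6
tool_pos: [0.4004, -0.1775, 0.2194]
orientation: [179.9, 0.2, -7.2]
force: [0.1, 0.1, 0.7]
opening: 0.0877
gripper_force: 0.0
```

Run:
```python
from h import *
o=obs(); p=snap('wrist','w10'); print(o['tool_pos'],o['orientation'],o['joint_pos'])
for st,c,k in blobs(p,(45,80,20),(95,255,255),60): print('ball',st,c.round(1),wplane(c,.093,o).round(4))
cv2.imwrite('pics/w10.png',cv2.cvtColor(p,cv2.COLOR_RGB2BGR))
for st,c,k in blobs(p,(0,0,30),(179,60,200),300):
  if c[1]<245: print(st,np.round(c),rect(wplane(np.argwhere(k)[:,::-1],.025,o)))
```

```text
[ 0.40044948 -0.17750879  0.21944112] [179.90434946   0.18642619  -7.16375642] [ 2.12338398e+00 -2.10675145e+00 -2.80379955e+01  7.13902642e-02
 -6.42681921e+01  8.06819085e+01]
ball [267 197  26  27 553] [279.8 209.7] [[ 0.3954 -0.1779  0.093 ]]
[  35    0  163  211 5372] [142. 139.] [551.2  13.  287.4 184.5   3.4]
[  49    0   98   68 1260] [110.  36.] [628.2  17.2 136.4  73.7 -86.4]
[303   0  33  69 726] [320.  36.] [ 568.  -244.3   82.4   18.9    8.6]
[ 56  99 101  75 911] [129. 129.] [492.8  22.  137.6  61.5 -86.2]
[ 256  127   46   70 2887] [279. 159.] [ 429.9 -181.6   76.6   48.6   -6.5]
[440 148  74  40 692] [488. 171.] [ 396.4 -430.4  121.5   32.3  -80.7]
```

View pics/w10.png

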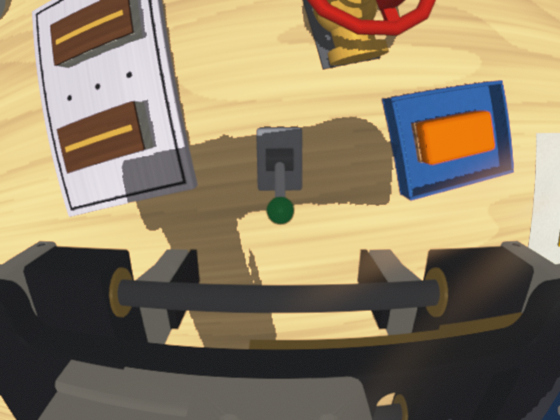

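The wrist view shows the rod and ball (280,210) in line with the tool x axis, so the swing plane is at yaw -7. I'll grip the ball and carry it along its arc.

>>> carry_out([
  [-0.005,0.001,0.06,0,0,0],
  [-0.005,0.001,0.12,0,0,0],
  [-0.005,0.001,0.146,0,0,0],
  [-0.005,0.001,0.146,0,0,0],
  [-0.005,0.001,0.146,0,0,0],
])

```text
clock: 39.28
tool_pos: [0.3965, -0.1782, 0.0753]
orientation: [179.9, 0.0, -7.0]
force: [0.0, 0.1, 1.2]
opening: 0.0874
gripper_force: 0.0
```

>>> carry_out([
  [0,0,0,0,0,0],
  [0,0,0,0,0,0],
  [0,0,0,0,0,0],
  [0,0,0,0,0,0],
  [0,0,0,0,0,0],
  [0,0,0,0,0,0],
], grip=-1)

```text
clock: 40.02
tool_pos: [0.3955, -0.1781, 0.0742]
orientation: [179.9, 0.1, -7.0]
force: [-0.1, -0.5, 0.2]
opening: 0.0331
gripper_force: 0.0
```

>>> carry_out([
  [0,0,0,0,0,0],
  [0,0,0,0,0,0],
  [0,0,0,0,0,0],
])

```text
clock: 40.4
tool_pos: [0.3954, -0.1786, 0.0742]
orientation: [179.9, 0.1, -7.0]
force: [0.3, -5.3, -1.1]
opening: 0.0242
gripper_force: 30.0
```

>>> carry_out([
  [0.0095,0,-0.004,0,0,0],
  [0.0186,0,-0.0073,0,0,0],
  [0.0286,0,-0.0092,0,0,0],
  [0.0384,0,-0.0098,0,0,0],
  [0.0483,0,-0.0092,0,0,0],
  [0.0581,0,-0.0073,0,0,0],
  [0.0676,0,-0.0043,0,0,0],
  [0.0767,0,0,0,0,0],
])

```text
clock: 41.4
tool_pos: [0.4732, -0.1876, 0.0742]
orientation: [179.9, -0.0, -7.0]
force: [-0.4, -3.2, 4.1]
opening: 0.0241
gripper_force: 30.0
```

>>> carry_out([
  [0.001,0,0.0006,0,0,0],
  [0.003,0,0.0015,0,0,0],
  [0.003,0,0.0015,0,0,0],
])

```text
clock: 41.78
tool_pos: [0.4749, -0.1878, 0.0732]
orientation: [179.9, 0.1, -7.0]
force: [-1.4, -2.3, 9.4]
opening: 0.024
gripper_force: 30.0
```

>>> carry_out([
  [0,0,0,0,0,0],
  [0,0,0,0,0,0],
  [0,0,0,0,0,0],
  [0,0,0,0,0,0],
], grip=1)

```text
clock: 42.28
tool_pos: [0.4745, -0.1877, 0.0724]
orientation: [179.9, 0.1, -7.0]
force: [0.9, 0.2, -0.5]
opening: 0.0586
gripper_force: 0.0
```

>>> carry_out([
  [0,0,-0.03,0,0,0],
  [0,0,-0.09,0,0,0],
  [0,0,-0.15,0,0,0],
  [-0.03,0,-0.18,0,0,0],
  [-0.03,0,-0.18,0,0,0],
  [-0.03,0,-0.18,0,0,0],
])

```text
clock: 43.02
tool_pos: [0.445, -0.1838, 0.2521]
orientation: [179.9, 0.1, -7.0]
force: [-0.2, 0.3, -0.9]
opening: 0.0874
gripper_force: 0.0
```

Run:
```python
from h import *
o=obs(); p=snap('wrist','w11'); print(o['tool_pos'],o['orientation'],o['joint_pos'])
for st,c,k in blobs(p,(45,80,20),(95,255,255),60): print('ball',st,c.round(1),wplane(c,.092,o).round(4))
a=snap('scene','s11');b=snap('side','d11'); G=[]
for n,q in(('scene',a),('side',b)):
  for st,c,k in blobs(q,(45,80,30),(95,255,255),15):
    if (n=='scene' and 170<c[0]<230 and 200<c[1]<260) or (n=='side' and 270<c[0]<340 and 240<c[1]<290): print(n,st,c); G.append(c)
if len(G)==2: print(tri(*G))
# wheel red in wrist
for st,c,k in blobs(p,(0,150,60),(8,255,255),400):
  print('red',st,np.round(c),rect(wplane(np.argwhere(k)[:,::-1],.148,o)))
  ys,xs=np.nonzero(k)
```

```text
[ 0.44495591 -0.18376259  0.25211231] [ 1.79937605e+02  1.04812488e-01 -7.01036020e+00] [ 1.07916000e+00  1.03921954e+00 -2.05133800e+01  5.05204658e-02
 -6.85599577e+01  8.18920241e+01]
ball [266 158  26  26 516] [278.4 170.5] [[ 0.4707 -0.1866  0.092 ]]
scene [193 235   7   7  42] [195.78571429 238.21428571]
side [313 260   6   7  32] [315.40625 262.53125]
(array([ 0.47354515, -0.18687997,  0.0911434 ]), np.float64(0.004091403000942119))
red [ 290    0  136   96 6682] [361.  45.] [ 576.  -268.5  115.    84.9   89.2]
```

The lever is over: the ball has moved from x 0.396 to 0.472, about 76 mm. Now the handwheel; I'll go above it, turned so that there is room to wind counterclockwise.

>>> carry_out([
  [0.162,0.069,-0.028,0,0,1.45],
  [0.162,0.069,-0.028,0,0,1.45],
  [0.162,0.069,-0.028,0,0,1.45],
  [0.162,0.069,-0.028,0,0,1.45],
  [0.162,0.069,-0.028,0,0,1.45],
  [0.162,0.069,-0.028,0,0,1.45],
  [0.162,0.069,-0.028,0,0,1.45],
  [0.162,0.069,-0.028,0,0,1.45],
])

```text
clock: 44.18
tool_pos: [0.5977, -0.2722, 0.2785]
orientation: [179.7, -0.0, -90.4]
force: [1.0, -0.2, 0.0]
opening: 0.088
gripper_force: 0.0
```

>>> carry_out([
  [0,0,0,0,0,1.45],
  [0,0,0,0,0,1.45],
  [0,0,0,0,0,1.45],
  [0,0,0,0,0,1.45],
  [0,0,0,0,0,1.45],
  [0,0,0,0,0,1.45],
  [0,0,0,0,0,1.45],
  [0,0,0,0,0,1.45],
])

```text
clock: 45.18
tool_pos: [0.5976, -0.2722, 0.2785]
orientation: [-180.0, -0.3, -173.5]
force: [0.1, -0.6, 0.5]
opening: 0.0876
gripper_force: 0.0
```

>>> carry_out([
  [0,0,0,0,0,0],
  [0,0,0,0,0,0],
])

```text
clock: 45.42
tool_pos: [0.5976, -0.2722, 0.2795]
orientation: [-180.0, -0.2, -173.0]
force: [-0.4, -0.1, -0.1]
opening: 0.0877
gripper_force: 0.0
```

Run:
```python
from h import *
o=obs(); p=snap('wrist','w12'); print(o['tool_pos'],o['orientation'],o['joint_pos'])
for st,c,k in blobs(p,(0,150,60),(8,255,255),400):
  q=np.argwhere(k)[:,::-1]; P=wplane(q,.148,o); print('red',st,np.round(c),rect(P))
```

```text
[ 0.59762758 -0.27218231  0.27952361] [-179.96138683   -0.18940431 -172.99292687] [ -7.45339036  17.40903549   2.97448192   0.08737896 -75.73922426
 -75.56112567]
red [ 217  135  127  122 6761] [280. 195.] [ 590.9 -270.7  114.5  113.6   88.1]
red [237 261  65  25 805] [263. 275.] [ 674.4 -271.7   64.6   19.3   74. ]
```

View pics/w12.png

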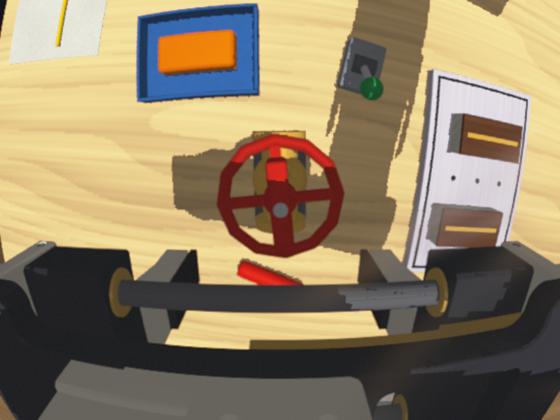

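The last picture shows the wheel with its rim at (217-344, 135-257), its hub nut at (280,210) and the bar running up the image. It is turned about 5 degrees ccw of the tool.

Run:
```python
from h import *
o=obs(); o=dict(o)
print('hub',wplane([[280,210]],.184,o).round(4),wplane([[280.5,196]],.142,o).round(4))
p=cv2.cvtColor(cv2.imread('pics/w12.png'),cv2.COLOR_BGR2RGB)
for st,c,k in blobs(p,(0,150,60),(8,255,255),5000):
  q=np.argwhere(k)[:,::-1]; P=wplane(q,.148,o)[:,:2]; 
  for z in(.142,.148):
    hull=cv2.convexHull((wplane(q,z,o)[:,:2]*1e3).astype(np.float32)); print(z,cv2.minEnclosingCircle(hull))
a=cv2.imread('pics/s11.png'); 
ang=[]
pts=wplane([[225,203],[337,193]],.145,o); v=pts[1]-pts[0]; print('spoke yaw',np.degrees(np.arctan2(v[1],v[0])))
for u in range(150,250,12):
  xs=np.nonzero(k[u,255:310])[0]; print(u,xs.min()+255 if len(xs) else None,xs.max()+255 if len(xs) else None)
W=R.from_euler('xyz',o['orientation'],degrees=True); print(W.inv().apply(np.array([.5925,-.271,.16])-o['tool_pos']).round(4))
```

```text
hub [[ 0.5924 -0.2707  0.184 ]] [[ 0.5904 -0.2702  0.142 ]]
0.142 ((592.2947387695312, -270.3952331542969), 60.41624069213867)
0.148 ((590.8848266601562, -270.6026916503906), 59.1925048828125)
spoke yaw 102.24963298485649
150 255 309
162 266 286
174 266 287
186 268 291
198 255 309
210 268 292
222 272 291
234 274 292
246 255 309
[0.0046 0.0019 0.1198]
```

>>> carry_out([
  [0.0055,0.0012,0.05,0,0,-0.09],
  [0.0055,0.0012,0.1,0,0,-0.09],
  [0.0055,0.0012,0.12,0,0,-0.09],
  [0.0055,0.0012,0.1255,0,0,-0.09],
  [0.0055,0.0012,0.1255,0,0,-0.09],
  [0.0055,0.0012,0.1255,0,0,-0.09],
])

```text
clock: 46.22
tool_pos: [0.5925, -0.272, 0.1564]
orientation: [-179.9, -0.0, -168.0]
force: [0.3, -0.1, -0.1]
opening: 0.0875
gripper_force: 0.0
```

>>> carry_out([
  [0,0,0,0,0,0],
  [0,0,0,0,0,0],
  [0,0,0,0,0,0],
  [0,0,0,0,0,0],
  [0,0,0,0,0,0],
  [0,0,0,0,0,0],
  [0,0,0,0,0,0],
  [0,0,0,0,0,0],
], grip=-1)

```text
clock: 47.22
tool_pos: [0.5917, -0.2716, 0.1549]
orientation: [-180.0, -0.1, -168.0]
force: [-0.5, 0.6, 0.4]
opening: 0.0177
gripper_force: 29.9
```

>>> carry_out([
  [0,0,0,0,0,0],
  [0,0,0,0,0,0],
])

```text
clock: 47.48
tool_pos: [0.5917, -0.2716, 0.1549]
orientation: [-180.0, -0.1, -168.0]
force: [-0.2, 0.3, 0.2]
opening: 0.0174
gripper_force: 29.9
```

Gripped at 17.5 mm, which fits the 18 mm bar, with hardly any side force. Winding.

>>> carry_out([
  [0,0,-0.0008,0,0,-0.16],
  [0,0,-0.0015,0,0,-0.32],
  [0,0,-0.0023,0,0,-0.48],
  [0,0,-0.0031,0,0,-0.64],
  [0,0,-0.0038,0,0,-0.8],
  [0,0,-0.0046,0,0,-0.96],
  [0,0,-0.0054,0,0,-1.12],
  [0,0,-0.0062,0,0,-1.28],
])

```text
clock: 48.48
tool_pos: [0.5931, -0.2728, 0.1611]
orientation: [-180.0, -0.1, -94.4]
force: [5.4, -4.8, -6.1]
opening: 0.0177
gripper_force: 30.0
```

```bash
python3 -c "
from h import *
o=obs(); print(o['tool_pos'],o['orientation'],o['force'],o['moment'],o['joint_pos'],o['opening'])"
```

```text
[ 0.59307809 -0.27280384  0.16113341] [-1.79950077e+02 -1.47955077e-01 -9.43979875e+01] [ 5.35694628 -4.78718266 -6.07194207] [-1.80453788 -2.06831806 -0.1634432 ] [ -7.5277232   21.02877358  -7.53249228   0.16519121 -61.38090724
   3.05074931] 0.017687696365653698
```

>>> carry_out([
  [0,0,-0.0008,0,0,-0.16],
  [0,0,-0.0015,0,0,-0.32],
  [0,0,-0.0023,0,0,-0.48],
  [0,0,-0.0031,0,0,-0.64],
  [0,0,-0.0038,0,0,-0.8],
  [0,0,-0.0046,0,0,-0.96],
  [0,0,-0.0054,0,0,-1.12],
  [0,0,-0.0062,0,0,-1.28],
])

```text
clock: 49.48
tool_pos: [0.5947, -0.2719, 0.1673]
orientation: [180.0, -0.2, -21.0]
force: [8.8, -1.0, -6.8]
opening: 0.0176
gripper_force: 30.0
```

>>> carry_out([
  [0,0,-0.0008,0,0,-0.16],
  [0,0,-0.0015,0,0,-0.32],
  [0,0,-0.0023,0,0,-0.48],
  [0,0,-0.0031,0,0,-0.64],
  [0,0,-0.0038,0,0,-0.8],
  [0,0,-0.0046,0,0,-0.96],
  [0,0,-0.0054,0,0,-1.12],
  [0,0,-0.0062,0,0,-1.28],
])

```text
clock: 50.48
tool_pos: [0.5942, -0.2702, 0.1734]
orientation: [179.9, -0.1, 52.3]
force: [7.3, 6.7, -2.8]
opening: 0.0177
gripper_force: 30.0
```

>>> carry_out([
  [0,0,0,0,0,0],
  [0,0,0,0,0,0],
])

```text
clock: 50.72
tool_pos: [0.5942, -0.2702, 0.1734]
orientation: [179.9, -0.1, 52.1]
force: [8.1, 6.6, -3.6]
opening: 0.0181
gripper_force: 30.0
```

```bash
python3 -c "
from h import *
o=obs(); print(o['tool_pos'],o['orientation'],o['force'],o['moment'],o['joint_pos'],o['opening'])"
```

```text
[ 0.59417968 -0.27018515  0.17344194] [ 1.79901247e+02 -9.23785870e-02  5.20631116e+01] [ 8.11353201  6.56344085 -3.59224292] [ 2.3634721  -2.66366496  0.13626244] [-7.38170603e+00  2.04590688e+01 -6.59672043e+00 -3.29930524e-02
 -6.28122119e+01  1.49459779e+02] 0.018097026570003068
```

>>> carry_out([
  [0,0,0,0,0,0],
  [0,0,0,0,0,0],
  [0,0,0,0,0,0],
  [0,0,-0.02,0,0,0],
  [0,0,-0.06,0,0,0],
  [0,0,-0.06,0,0,0],
], grip=1)

```text
clock: 51.48
tool_pos: [0.5934, -0.2726, 0.2375]
orientation: [179.7, 0.0, 52.0]
force: [1.0, -0.2, -0.1]
opening: 0.0723
gripper_force: 0.0
```

>>> carry_out([
  [0,0,0,0,0,1.45],
  [0,0,0,0,0,1.45],
  [0,0,0,0,0,1.45],
  [0,0,0,0,0,1.45],
  [0,0,0,0,0,1.45],
  [0,0,0,0,0,1.45],
  [0,0,0,0,0,1.45],
  [0,0,0,0,0,1.45],
])

```text
clock: 52.48
tool_pos: [0.5915, -0.2718, 0.233]
orientation: [179.9, 0.1, -31.4]
force: [0.6, 0.7, 0.0]
opening: 0.0877
gripper_force: 0.0
```

>>> carry_out([
  [0,0,0,0,0,1.45],
  [0,0,0,0,0,1.45],
  [0,0,0,0,0,1.45],
  [0,0,0,0,0,1.45],
  [0,0,0,0,0,1.45],
  [0,0,0,0,0,1.45],
  [0,0,0,0,0,1.45],
  [0,0,0,0,0,1.45],
])

```text
clock: 53.48
tool_pos: [0.5915, -0.2718, 0.233]
orientation: [179.9, -0.1, -114.5]
force: [-0.2, 0.1, 0.7]
opening: 0.0874
gripper_force: 0.0
```

>>> carry_out([
  [0,0,0,0,0,0.12],
  [0,0,0,0,0,0.242],
  [0,0,0,0,0,0.242],
  [0,0,0,0,0,0.242],
])

```text
clock: 53.98
tool_pos: [0.5917, -0.2717, 0.2334]
orientation: [179.9, -0.1, -127.9]
force: [0.0, 0.7, 0.1]
opening: 0.0877
gripper_force: 0.0
```

Run:
```python
from h import *
o=obs(); p=snap('wrist','w13'); print(o['tool_pos'],o['orientation'],o['joint_pos'])
for st,c,k in blobs(p,(0,150,60),(8,255,255),3000):
  q=np.argwhere(k)[:,::-1]; print(st,c.round(),cv2.minEnclosingCircle(cv2.convexHull((wplane(q,.162,o)[:,:2]*1e3).astype(np.float32))))
  for u in range(int(c[1])-40,int(c[1])+45,8):
    xs=np.nonzero(k[u,240:320])[0]+240; print(u,(xs.min(),xs.max()) if len(xs) else None)
W=R.from_euler('xyz',o['orientation'],degrees=True); print(W.inv().apply(np.array([.5927,-.271,.2])-o['tool_pos']).round(4))
```

```text
[ 0.59169939 -0.27174503  0.23335067] [ 1.79947642e+02 -1.26961152e-01 -1.27876295e+02] [ -7.48529586  18.14321584  -1.96410867   0.08835553 -70.00209015
 -30.42135322]
[ 199  145  157  140 9846] [277. 216.] ((591.8214111328125, -270.9514465332031), 60.05112838745117)
175 (np.int64(268), np.int64(319))
183 (np.int64(264), np.int64(288))
191 (np.int64(263), np.int64(290))
199 (np.int64(263), np.int64(290))
207 (np.int64(263), np.int64(290))
215 (np.int64(259), np.int64(295))
223 (np.int64(240), np.int64(319))
231 (np.int64(240), np.int64(319))
239 (np.int64(260), np.int64(293))
247 (np.int64(264), np.int64(290))
255 (np.int64(264), np.int64(290))
[-0.0013 -0.0004  0.0333]
```

The bar is squarely in line with the tool again. I'll regrip and wind to the stop.

>>> carry_out([
  [0,0,0.03,0,0,0],
  [0,0,0.055,0,0,0],
  [0,0,0.0595,0,0,0],
  [0,0,0.0595,0,0,0],
])

```text
clock: 54.52
tool_pos: [0.592, -0.2719, 0.1745]
orientation: [180.0, -0.1, -128.0]
force: [-0.1, 0.1, 0.4]
opening: 0.0876
gripper_force: 0.0
```

>>> carry_out([
  [0,0,0,0,0,0],
  [0,0,0,0,0,0],
  [0,0,0,0,0,0],
  [0,0,0,0,0,0],
  [0,0,0,0,0,0],
  [0,0,0,0,0,0],
  [0,0,0,0,0,0],
  [0,0,0,0,0,0],
], grip=-1)

```text
clock: 55.52
tool_pos: [0.5924, -0.2722, 0.1741]
orientation: [-180.0, -0.1, -128.0]
force: [2.4, -2.7, -0.8]
opening: 0.0178
gripper_force: 30.0
```

>>> carry_out([
  [0,0,0,0,0,0],
  [0,0,-0.0008,0,0,-0.16],
  [0,0,-0.0015,0,0,-0.32],
  [0,0,-0.0023,0,0,-0.48],
  [0,0,-0.0031,0,0,-0.64],
  [0,0,-0.0038,0,0,-0.8],
  [0,0,-0.0046,0,0,-0.96],
  [0,0,-0.0054,0,0,-1.12],
])

```text
clock: 56.52
tool_pos: [0.5937, -0.2724, 0.1795]
orientation: [-180.0, -0.2, -63.6]
force: [9.0, -4.9, -6.4]
opening: 0.0182
gripper_force: 30.0
```

>>> carry_out([
  [0,0,-0.0008,0,0,-0.16],
  [0,0,-0.0015,0,0,-0.32],
  [0,0,-0.0022,0,0,-0.46],
  [0,0,-0.0026,0,0,-0.54],
  [0,0,-0.0029,0,0,-0.6],
  [0,0,-0.0029,0,0,-0.6],
])

```text
clock: 57.28
tool_pos: [0.594, -0.2718, 0.1823]
orientation: [180.0, -0.2, -29.5]
force: [8.4, -2.9, -5.9]
opening: 0.0184
gripper_force: 30.4
```

```bash
python3 -c "
from h import *
o=obs(); print(o['tool_pos'],o['orientation'],o['force'],o['moment'],o['joint_pos'],o['tau'],o['opening'])"
```

```text
[ 0.59403551 -0.2717877   0.18225209] [ 1.79993485e+02 -1.53530446e-01 -2.94761349e+01] [ 8.41880818 -2.93564516 -5.93468259] [-1.09278369 -3.2293137  -0.70864775] [ -7.47302965  20.10904187  -5.94857382   0.07083822 -63.80249462
  67.96569094] [-4.89259302e-02 -6.03349471e+01  2.55177140e+01  6.67139724e+00
 -3.25481772e+00  1.08028259e+00] 0.01840693315472312
```

At 5.56 rad with the moment rising. I'll ease on to the stop.

>>> carry_out([
  [0,0,-0.0001,0,0,-0.03],
  [0,0,-0.0002,0,0,-0.06],
  [0,0,-0.0002,0,0,-0.08],
  [0,0,-0.0002,0,0,-0.08],
])

```text
clock: 57.78
tool_pos: [0.5936, -0.2715, 0.1823]
orientation: [180.0, -0.1, -25.0]
force: [7.9, -1.7, -5.9]
opening: 0.0188
gripper_force: 32.2
```

```bash
python3 -c "
from h import *
o=obs(); print(o['tool_pos'],o['orientation'],o['force'],o['moment'],o['tau'][5],o['opening'])"
```

```text
[ 0.5935557  -0.27151322  0.1823238 ] [ 1.79991073e+02 -9.40449470e-02 -2.49542241e+01] [ 7.87115142 -1.72451378 -5.93965644] [-0.49957366 -2.73699113 -0.90626363] 1.0298005118966103 0.01884793190050962
```

The tool has passed 5.6 rad, the pads are starting to twist on the bar and the moment has climbed to 0.9 N m, so the wheel is at its stop. I'll release, rise and check everything.

>>> carry_out([
  [0,0,0,0,0,0],
  [0,0,0,0,0,0],
  [0,0,0,0,0,0],
  [0,0,-0.02,0,0,0],
  [0,0,-0.07,0,0,0],
  [0,0,-0.12,0,0,0],
  [0,0,-0.12,0,0,0],
], grip=1)

```text
clock: 58.65
tool_pos: [0.5936, -0.2724, 0.308]
orientation: [180.0, -0.4, -24.9]
force: [-0.3, 0.2, -0.9]
opening: 0.083
gripper_force: 0.0
```

Run:
```python
from h import *
o=obs(); p=snap('wrist','w14'); print(o['tool_pos'],o['orientation'])
for st,c,k in blobs(p,(0,150,60),(8,255,255),3000):
  q=np.argwhere(k)[:,::-1]; print(st,c.round(),cv2.minEnclosingCircle(cv2.convexHull((wplane(q,.172,o)[:,:2]*1e3).astype(np.float32))))
  e=[]
  for u in range(int(c[1])-38,int(c[1])+42,4):
    xs=np.nonzero(k[u,235:325])[0]+235
    if len(xs) and np.ptp(xs)<40: e.append((xs.mean(),u))
  e=np.array(e); P=wplane(e,.2,o); vx,vy,*_=cv2.fitLine(P[:,:2].astype(np.float32),cv2.DIST_L1,0,1e-3,1e-3).ravel(); print('bar yaw',np.degrees(np.arctan2(vy,vx)))
a=snap('scene','s12');b=snap('side','d12'); G=[]
for n,q in(('scene',a),('side',b)):
  for nm,lo,hi,z in(('wal',(0,60,30),(16,220,150),.05),('or',(5,180,100),(14,255,255),.041),('yel',(22,170,150),(32,255,255),.065)):
   for st,c,k in blobs(q,lo,hi,100):
    r=rect(plane(n,np.argwhere(k)[:,::-1],z))
    if 60<r[2]<130 and 35<r[3]<75 and r[0]>200: print(n,nm,np.round(c),r)
  for st,c,k in blobs(q,(45,80,30),(95,255,255),15):
    if (n=='scene' and 170<c[0]<230 and 200<c[1]<260) or (n=='side' and 270<c[0]<340 and 240<c[1]<290): G.append(c)
if len(G)==2: print('ball',tri(*G))
```

```text
[ 0.5936036  -0.27238079  0.30797873] [179.9523911   -0.41296664 -24.86888857]
[ 215  140  124  123 6510] [277. 201.] ((593.608154296875, -270.3070983886719), 59.87529754638672)
bar yaw -33.353115
scene wal [258. 225.] [497.3  10.7 108.8  56.8 -86.3]
scene wal [279. 254.] [628.    6.9 109.4  56.5 -86.2]
scene or [130. 274.] [ 454.4 -396.8   96.1   59.3  -82.6]
scene yel [313. 294.] [807.2   5.4  65.2  38.   26.6]
side wal [313. 223.] [618.8   5.  116.3  62.3 -86.3]
side wal [277. 236.] [486.   10.4 116.3  65.6 -87.3]
side wal [396. 313.] [ 561.8 -402.   121.8   58.9   38.1]
side wal [360. 349.] [ 404.2 -421.7  101.5   52.2  -59.5]
side or [361. 340.] [ 433.3 -402.4  104.4   61.3  -82.1]
side yel [356. 201.] [799.    4.9  75.   39.6  29.1]
ball (array([ 0.47216465, -0.18764493,  0.09184643]), np.float64(0.0022514763159951624))
```

Run:
```python
from h import *
def pose(p,e): return {'tool_pos':np.array(p),'orientation':np.array(e)}
L=[('w12',pose([.59763,-.27218,.27952],[-179.961,-.189,-172.993]),0),('w13',pose([.5917,-.27175,.23335],[179.948,-.127,-127.876]),.0184),('w14',pose([.5936,-.27238,.30798],[179.952,-.413,-24.869]),.027)]
for nm,o,dz in L:
  p=cv2.cvtColor(cv2.imread(f'pics/{nm}.png'),cv2.COLOR_BGR2RGB)
  k=max(blobs(p,(0,150,40),(8,255,255),3000),key=lambda b:b[0][4])[2]
  q=np.argwhere(k)[:,::-1]; P=(wplane(q,.142+dz,o)[:,:2]*1e3).astype(np.float32)
  c,r=cv2.minEnclosingCircle(cv2.convexHull(P))
  W=R.from_euler('xyz',o['orientation'],degrees=True); c=np.array([592.5,-271.])
  d=P-c; rr=np.hypot(*d.T); a=np.degrees(np.arctan2(d[:,1],d[:,0]))
  s=(rr>30)&(rr<46); h=np.histogram(a[s],bins=np.arange(-180,181,3))[0]
  x=np.arange(-178.5,180,3); out=[]; 
  n,l,st,ce=cv2.connectedComponentsWithStats((h>max(h)*.15).astype(np.uint8)[None])
  for i in range(1,n):
    b=l[0]==i; out.append((round(float((x[b]*h[b]).sum()/h[b].sum()),1),int(h[b].sum())))
  print(nm,np.round(c),round(r,1),out)
```

```text
w12 [ 592. -271.] 60.4 [(-164.6, 261), (-75.4, 185), (10.7, 302), (100.8, 193)]
w13 [ 592. -271.] 60.5 [(-124.9, 412), (-36.4, 285), (50.6, 473), (141.7, 307)]
w14 [ 592. -271.] 60.5 [(-120.4, 164), (-30.9, 261), (58.4, 187), (149.3, 295)]
```

By the spokes the wheel has turned about 5.52 rad, slightly short of 5.6 though within error. I'll regrip squarely and press on to the stop to be sure.

>>> carry_out([
  [0,0,0.04,0,0,0.1],
  [0,0,0.09,0,0,0.1],
  [0,0,0.115,0,0,0.1],
  [0,0,0.121,0,0,0.1],
  [0,0,0.121,0,0,0.1],
])

```text
clock: 59.42
tool_pos: [0.5918, -0.2719, 0.1814]
orientation: [179.8, 0.1, -30.6]
force: [0.6, 0.4, 0.3]
opening: 0.0878
gripper_force: 0.0
```

>>> carry_out([
  [0,0,0,0,0,0],
  [0,0,0,0,0,0],
  [0,0,0,0,0,0],
  [0,0,0,0,0,0],
  [0,0,0,0,0,0],
  [0,0,0,0,0,0],
  [0,0,0,0,0,0],
  [0,0,0,0,0,0],
], grip=-1)

```text
clock: 60.42
tool_pos: [0.5923, -0.2709, 0.1816]
orientation: [180.0, 0.0, -30.6]
force: [1.5, 4.4, 0.6]
opening: 0.0181
gripper_force: 30.0
```

```bash
python3 -c "
from h import *
o=obs(); print(o['tool_pos'],o['orientation'],o['force'],o['moment'],o['tau'][5],o['opening'])"
```

```text
[ 0.59232709 -0.27085727  0.18156538] [ 1.79978960e+02  3.34735230e-02 -3.06286331e+01] [1.4597689  4.35885421 0.59124457] [ 1.33304076 -0.66402867 -0.30795834] 0.30657266266644 0.01808660383532213
```

>>> carry_out([
  [0,0,0,0,0,-0.04],
  [0,0,0,0,0,-0.08],
  [0,0,0,0,0,-0.08],
  [0,0,0,0,0,-0.08],
])

```text
clock: 60.92
tool_pos: [0.5927, -0.2711, 0.1816]
orientation: [180.0, -0.0, -26.1]
force: [3.9, 4.6, 0.1]
opening: 0.0183
gripper_force: 32.0
```

```bash
python3 -c "
from h import *
o=obs(); print(o['tool_pos'],o['orientation'],o['force'],o['moment'],o['tau'][5],o['opening'])"
```

```text
[ 0.59265029 -0.27107068  0.18156168] [ 1.79976831e+02 -1.47906665e-03 -2.61308810e+01] [3.87479817 4.60129254 0.14585471] [ 1.60724981 -1.37501677 -0.89484466] 0.9334964118897915 0.01832839631460029
```

>>> carry_out([
  [0,0,0,0,0,-0.05],
  [0,0,0,0,0,-0.1],
  [0,0,0,0,0,-0.1],
  [0,0,0,0,0,-0.1],
])

```text
clock: 61.42
tool_pos: [0.5934, -0.2715, 0.1816]
orientation: [180.0, -0.1, -20.4]
force: [6.3, 2.0, -1.9]
opening: 0.0206
gripper_force: 34.5
```

```bash
python3 -c "
from h import *
o=obs(); print(o['tool_pos'],o['orientation'],o['force'],o['moment'],o['tau'][5],o['opening'])"
```

```text
[ 0.59336559 -0.27151652  0.18164175] [ 1.79969931e+02 -8.70438245e-02 -2.04137849e+01] [ 6.29981671  2.0106234  -1.92687104] [ 0.76808697 -2.2341894  -1.01487862] 1.0726292431354523 0.020603268923919102
```

The pads now twist on the bar: the opening has gone to 20.6 mm at about 1 N m while the wheel stays put. It is hard on its stop. I'll release, rise clear and hand in.

>>> carry_out([
  [0,0,0,0,0,0],
  [0,0,0,0,0,0],
  [0,0,0,0,0,0],
  [0,0,0,0,0,0],
  [0,0,-0.03,0,0,0],
  [0,0,-0.08,0,0,0],
  [0,0,-0.13,0,0,0],
  [0,0,-0.13,0,0,0],
], grip=1)

```text
clock: 62.42
tool_pos: [0.5936, -0.2725, 0.3169]
orientation: [179.9, -0.4, -20.3]
force: [0.2, 0.3, -0.6]
opening: 0.0871
gripper_force: 0.0
```

Run:
```python
from h import *
o=obs(); print(o['tool_pos'],o['opening'])
a=snap('scene','s13')
for st,c,k in blobs(a,(0,60,30),(16,220,150),150):
  r=rect(plane('scene',np.argwhere(k)[:,::-1],.05))
  if 95<r[2]<125 and r[3]<65: print(r)
p=snap('wrist','w15'); P=max(blobs(p,(0,150,40),(8,255,255),2000),key=lambda b:b[0][4])[2]
P=wplane(np.argwhere(P)[:,::-1],.169,o)[:,:2]*1e3-[592.5,-271]; rr=np.hypot(*P.T); s=(rr>30)&(rr<46)
z=np.exp(4j*np.arctan2(P[s,1],P[s,0])).mean(); print('spokes mod 90',np.degrees(np.angle(z))/4)
print(workorder.close_job())
```

```text
[ 0.59362921 -0.27245611  0.31688749] 0.08709493727302381
[497.   10.8 108.8  56.4 -86.6]
[627.7   6.9 109.6  56.5 -85.1]
spokes mod 90 -31.02214795048164
the job is handed in; nothing more can be done
None
```

The job is handed in with no verdict shown: sander in the tray, both blanks (only two were there) flat on the bed walnut-up, lever over, then the wheel turned to where it would go no further; by camera that was about 5.5 rad of the stated 5.6, so its full opening is the one point I could not confirm exactly.

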